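# Load trimmer blade heads into the UV bay with sprung tongs

## Task

With the sprung tongs, and without the gripper itself ever touching a blade head, move every trimmer blade head from the grey mat into the white UV steriliser bay: carry each one in through the gap under the amber hood without striking the hood, and let it lie flat on the bay floor, well inside the front edge. Then lay the tongs back flat on the middle of their blue pad, lengthwise as they were, leaving the dish, comb and brush where they are.

Things in the scene. Friction and masses are not known exactly. Their poses are not given: they have to be found in the camera images.
- tongs_grip (a point): Grip point of the sprung tongs: midway between their two flat green grip plates, 24 mm above the underside. x runs along the tongs to the jaw tips, y across to the left, z up. The plates reach 18 mm behind and ahead of this point, 14 mm below and above it; outer faces 56 mm apart relaxed. Hold the tongs from above, a finger on each plate, and squeeze along y.
- tongs_tip (a point): Point midway between the two green jaw tips, 92 mm ahead of tongs_grip and 15 mm below it (9 mm above the tongs' underside); same axes. Each jaw tip is a flat upright pad 24 mm long (12 mm either way of this point), 5 mm thick, from the tongs' underside up to the arms.
- jaw_left (a joint): Squeeze of each jaw, m: 0 relaxed to 0.015 at the stop. Both jaws stay parallel and move in equally. Gap between the jaw tips = distance between the grip plates' outer faces less 12 mm: 44 mm relaxed, 14 mm at the stop. The springs push out on each finger with about 4 N relaxed, 7 N at the stop.
- pad_top (a point): Centre of the top of the fixed blue tongs pad, 190 x 90 mm, 3 mm thick, on the bench; x along its length.
- bay_floor (a point): Centre of the floor of the fixed white UV bay, 6 mm above the bench. x points into the bay away from its open front, y left, z up. Bay 120 mm deep (x -60 to 60 mm), 260 mm wide, 6 mm side and back walls. At the open front a black lip 6 mm thick stands 4 mm above the floor. The hood covers the whole bay, 66 mm above the floor.
- hood: Fixed amber see-through roof of the bay: 120 x 260 mm, 5 mm thick, underside 66 mm and top 71 mm above the bay floor. A lamp tube 9 mm deep hangs under it 40 mm behind the centre, a lamp socket stands 12 mm above it (both look only). Origin on the bench under the bay's centre.
- tongs: The loose steel tongs, 95 g, 182 mm long, 66 mm wide over the rear yoke, 38 mm high, lying flat on their underside; origin on the underside directly below tongs_grip. The yoke is a dark block 46 to 68 mm behind the origin; the arms run 22 to 36 mm above the underside, so they pass over a lying blade head. Pressing the tips on something can tip the tongs in the hand.
- mat: Fixed flat grey mat, 85 x 270 mm, 3 mm thick, on which the blade heads start; origin in the centre of its underside.
- dish: Empty white ceramic dish, 90 mm across, 30 mm high; leave alone. Origin in the centre of its underside.
- comb: Green plastic flea comb, about 60 x 110 mm, 6 mm high; leave alone.
- brush: Pink silicone massage brush, 60 x 100 mm, 47 mm high; leave alone.
- head0_center (a point): Centre of a loose aluminium trimmer blade head with a red collar and dark teeth: a block 30 mm long (its x), 18 mm wide (y) and 18 mm high (z), about 22 g; absent in some runs.
- head0: The same blade head; origin in the centre of its underside, 9 mm below its centre.
- head1_center (a point): Centre of a loose aluminium trimmer blade head with a red collar and dark teeth: a block 30 mm long (its x), 18 mm wide (y) and 18 mm high (z), about 22 g; absent in some runs.
- head1: The same blade head; origin in the centre of its underside, 9 mm below its centre.
- head2_center (a point): Centre of a loose aluminium trimmer blade head with a red collar and dark teeth: a block 30 mm long (its x), 18 mm wide (y) and 18 mm high (z), about 22 g; absent in some runs.
- head2: The same blade head; origin in the centre of its underside, 9 mm below its centre.
- head3_center (a point): Centre of a loose aluminium trimmer blade head with a red collar and dark teeth: a block 30 mm long (its x), 18 mm wide (y) and 18 mm high (z), about 22 g; absent in some runs.
- head3: The same blade head; origin in the centre of its underside, 9 mm below its centre.
- head4_center (a point): Centre of a loose aluminium trimmer blade head with a red collar and dark teeth: a block 30 mm long (its x), 18 mm wide (y) and 18 mm high (z), about 22 g; absent in some runs.
- head4: The same blade head; origin in the centre of its underside, 9 mm below its centre.
There are look-alikes about, which are no part of the job. Leave any brown or turquoise look-alike of the head3 alone. Of the things that look like the tongs, take the one that is farthest to the robot's left at the start.

How it is judged (in metres and radians):
On the way:
1. a blade head is lifted in the tongs (((contact force between tongs and head0 above 0.5 N and height (world z) of head0_center above 0.035 m) or (contact force between tongs and head1 above 0.5 N and height (world z) of head1_center above 0.035 m) or (contact force between tongs and head2 above 0.5 N and height (world z) of head2_center above 0.035 m) or (contact force between tongs and head3 above 0.5 N and height (world z) of head3_center above 0.035 m) or (contact force between tongs and head4 above 0.5 N and height (world z) of head4_center above 0.035 m))), for 0.2 s.
At the end, for the whole second after the job is handed in: Every head present lies flat on the bay floor (centre 4 to 12.5 mm above it), at rest, its centre at least 20 mm inside the hood's front edge and within the walls; the tongs lie flat and still on the pad, grip point within 35 mm of its centre, within 0.45 rad of its length (x of head0_center in the frame of bay_floor between -0.04 and 0.055 m and y of head0_center in the frame of bay_floor between -0.12 and 0.12 m and z of head0_center in the frame of bay_floor between 0.004 and 0.0125 m and linear speed of each of head0, head1, head2, head3, head4, tongs below 0.02 m/s and x of head1_center in the frame of bay_floor between -0.04 and 0.055 m and y of head1_center in the frame of bay_floor between -0.12 and 0.12 m and z of head1_center in the frame of bay_floor between 0.004 and 0.0125 m and x of head2_center in the frame of bay_floor between -0.04 and 0.055 m and y of head2_center in the frame of bay_floor between -0.12 and 0.12 m and z of head2_center in the frame of bay_floor between 0.004 and 0.0125 m and x of head3_center in the frame of bay_floor between -0.04 and 0.055 m and y of head3_center in the frame of bay_floor between -0.12 and 0.12 m and z of head3_center in the frame of bay_floor between 0.004 and 0.0125 m and x of head4_center in the frame of bay_floor between -0.04 and 0.055 m and y of head4_center in the frame of bay_floor between -0.12 and 0.12 m and z of head4_center in the frame of bay_floor between 0.004 and 0.0125 m and horizontal distance between tongs_grip and pad_top below 0.035 m and height (world z) of tongs_grip below 0.034 m and angle between tongs_grip's own z axis and vertical below 0.12 rad and angle between the x axis of tongs_grip and the x axis of pad_top, either way round below 0.45 rad); the robot touches nothing.
It fails at once if the gripper or arm touches a blade head (contact force between any of the fingers, the arm and head0 above 0.3 N or contact force between any of the fingers, the arm and head1 above 0.3 N or contact force between any of the fingers, the arm and head2 above 0.3 N or contact force between any of the fingers, the arm and head3 above 0.3 N or contact force between any of the fingers, the arm and head4 above 0.3 N).
It fails at once if the hood is struck with more than 8 N (contact force between anything else and hood above 8 N).
It fails at once if a bystander is moved more than 25 mm (distance of any of dish, comb, brush from where it was at the start of the episode above 0.025 m).
Of head0, head1, head2, head3, head4 only 3 to 5 are there at a start; the rules pass over those that are not, and their reading is None.
At some moment in a run one of head0, head1, head2, head3, head4 may be knocked a few centimetres aside while the robot is not near it.
It also fails if it takes over 210 s, if anything falls off the work surface, if the arm or the gripper's body presses on something with over 40 N, if the wrist force passes 120 N, or if a joint passes its speed limit or range.

## Robot

A 7-joint arm with a two-finger parallel gripper is mounted at the origin on the work surface. World frame = base frame: x ahead of the robot, y to its left, z up, the work surface at z = 0. Lengths are in m, angles in degrees, forces in N, time in s.
With the tool pointing down it reaches from about 0.4 to 0.85 m from the base axis. Payload 4.5 kg.
Tool frame: the origin (TCP) lies between the finger pads; the fingertips stand 22 mm ahead of it and the grasp point (between the pads) lies 3 mm ahead of it; z points along the fingers, y is the line along which they close (so a half turn about z gives the same grasp; the last joint's range is limited). The gripper opens to 85 mm and grips with 20 to 120 N. Pads are 22 mm wide; open, the fingers measure 114 mm over their backs; the gripper's body (76 mm by 85 mm) begins 54 mm behind the grasp point. The pads swing forward as they close: fully open they stand 13 mm farther back than shut.
Start: joints at [73.728, 39.483, -11.15, 89.685, 9.013, 51.709, -12.324], TCP at [0.195, -0.594, 0.253] pointing down, gripper open.
Joint ranges: [-172.22, 172.22], [-26.19, 119.32], [-84.43, 86.54], [7.71, 146.69], [-57.33, 237.33], [2.42, 119.75], [-152.13, 152.13]. Speed limits (degrees/s): [147.25, 147.25, 180, 180, 180, 180, 180].

## Interface

Orientations are given as [roll, pitch, yaw] about the fixed x, y, z axes, in that order (R = Rz(yaw) Ry(pitch) Rx(roll)).
In Python, from cell import env gives the robot as it stands.
- The arm moves only by the tool play_rows, never from a script. Its argument "moves" is a list of rows, each a list of 2 entries, a list of its own where there are three numbers: the shift along the tool's x, y, z in m, then the turn, a rotation vector about the tool's x, y, z in rad. A call has 1 to 8 rows; each row shifts and turns the commanded pose from where the row before left it, along the tool's axes as they then stand; what a row does not reach is not made up. A row lasts 1/12 s, in which the tool goes at most 41.7 mm and 7.16 degrees, less where a joint would pass 70% of its speed; a pose out of reach is approached as far as the arm can. A call with a gripper value outside its range is refused whole. "claw" is the finger opening in m, from 0 to 0.0854, set as the call begins (left out, the last holds). The fingers move at their own pace and stop on an object; "squeeze" is the grip in N (left out, the last holds). Time passes only in rows, so rows that do not move let the fingers close. It gives the time, the measured TCP pose, the force, the opening and the grip force at its end, in the units of the state.
- env.sense(): the state, without advancing time (a new reading comes with each control period).
- env.read_camera(name): name is "scene" or "top" or "wrist"; returns the picture (400x640x3 uint8, red, green, blue); there is no depth.
- env.get_calibration(name): a dict with "mtx" (3x3 intrinsics, pixels), "R" (3x3) and "t" (3): a world point X has camera coordinates R X + t; the wrist camera has in their place "T_tool_cam" (4x4, takes a point from camera to tool coordinates, whose origin is the TCP and whose axes are the flange's). Camera axes: x right, y down, z forward; pixel columns grow to the right and rows downward; lengths in m; the calibration is good to about 2 mm. A picture is of the moment at which its call begins: read the wrist's pose just before it. get_calibration takes no time and is no camera call.
- env.job_done(): hands the job in; it is judged then, once.
The state is a dict: "clock": time; "joint_positions": joint angles; "qvel": joint speeds; "joint_torque": joint torques, N m; "tool_pos": TCP position; "ee_rot": TCP orientation; "wrist_force": force on the tool from outside, world axes, zero at the start; "moment": the same for the moment, N m; "width": opening from 0.0 (shut) to 1.0 (fully open); "finger_force": force on a finger pad.
Only numpy, scipy, OpenCV 4.12 (cv2) and the standard library are available. Lean on these libraries where they do the work, as an engineer would, in place of code of your own. Each camera call takes 0.05 s, during which the arm holds its last target. There are 200 camera calls.

## Working session

There is one attempt and no reset: what is moved stays moved. The work goes in short steps, Python scripts to look and compute and a tool call to move; the robot and the scene stay as the last step left them, time stands still between calls to the robot, and variables do not carry over. Pictures are saved under pics/ and viewed, at most 14 in all, crops included, and the job is handed in when it is done.

Besides the shell and the picture viewer there is one more tool, called by a JSON object that holds its "name" and its "arguments", one argument or row to a line. play_rows: Moves the arm, as the interface text tells. Its arguments: {"type":"object","properties":{"moves":{"type":"array"},"claw":{"type":"number"},"squeeze":{"type":"number"}},"required":["moves"]}

```bash
ls; mkdir -p pics; python3 - <<'E'
from cell import env
import cv2,numpy as np
for n in ("top","scene"):
    im=env.read_camera(n); cv2.imwrite(f"pics/{n}0.png",im[:,:,::-1])
    c=env.get_calibration(n); print(n,{k:np.round(v,3).tolist() for k,v in c.items()})
print(env.get_calibration("wrist")); s=env.sense(); print(s)
E
```

```text
pics
top {'mtx': [[407.607, 0.0, 316.882], [0.0, 407.607, 205.582], [0.0, 0.0, 1.0]], 'R': [[0.001, -1.0, 0.004], [-0.985, -0.002, -0.17], [0.17, -0.004, -0.985]], 't': [-0.046, 0.478, 1.282]}
scene {'mtx': [[427.718, 0.0, 321.906], [0.0, 427.718, 198.954], [0.0, 0.0, 1.0]], 'R': [[-0.345, 0.939, -0.013], [0.717, 0.255, -0.649], [-0.606, -0.233, -0.761]], 't': [0.216, -0.292, 1.424]}
{'mtx': array([[308.23288558,   0.        , 329.60506002],
       [  0.        , 308.23288558, 199.55423919],
       [  0.        ,   0.        ,   1.        ]]), 'T_tool_cam': array([[ 3.15850243e-04, -9.50119422e-01, -3.11886170e-01,
         8.05105900e-02],
       [ 9.99999944e-01,  2.65432966e-04,  2.04103980e-04,
        -2.27539302e-04],
       [-1.11138284e-04, -3.11886217e-01,  9.50119453e-01,
        -1.20063158e-01],
       [ 0.00000000e+00,  0.00000000e+00,  0.00000000e+00,
         1.00000000e+00]])}
{'clock': 0.1, 'joint_positions': array([ 73.726135  ,  39.53011947, -11.14553982,  89.73976266,
         9.01246559,  51.70880911, -12.3237982 ]), 'qvel': array([ 0.01368642, -0.04277387,  0.00386022, -0.2142929 ,  0.00205124,
        0.06157707, -0.11452115]), 'joint_torque': array([-3.51200171e-03, -5.40605593e+01, -1.27172124e+00, -1.58985239e+01,
        9.26960434e-03,  4.44365942e-03, -6.01610015e-07]), 'tool_pos': array([ 0.19510913, -0.59318325,  0.25254144]), 'ee_rot': array([-1.79903370e+02,  6.48438947e-03,  1.82156434e+01]), 'wrist_force': array([0.23147572, 0.10573894, 0.04232995]), 'moment': array([ 0.04073709,  0.01960433, -0.02029771]), 'finger_force': 0.0, 'width': 1.0021693153854225}
```

View pics/top0.png

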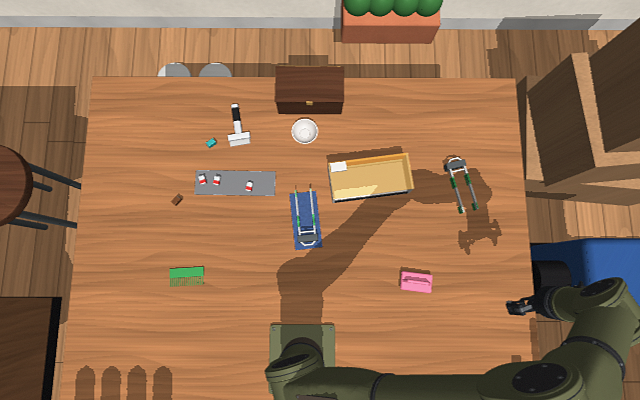

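View pics/scene0.png

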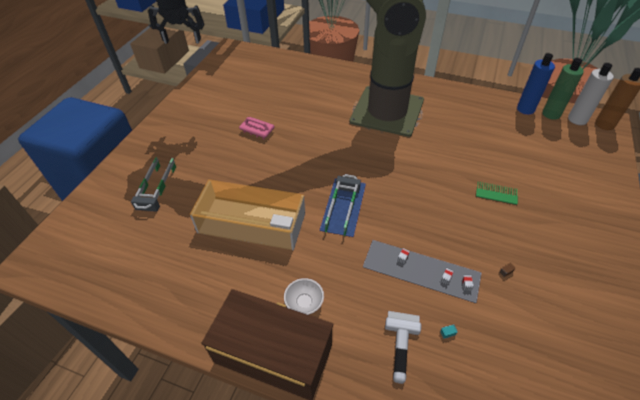

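Top view: tongs on the pad at about (306,215) with the tips pointing up (+x). The bay at about (370,178) opens towards the robot. Three heads lie on the mat at (202,179), (217,180) and (249,186). The second pair of tongs at (460,185) is a decoy on the right.

```bash
cat > h.py <<'E'
from cell import env
import cv2,numpy as np
from scipy.spatial.transform import Rotation as Ro
def cam(n,s=None):
    c=env.get_calibration(n); K=c["mtx"]
    if n=="wrist":
        s=s or env.sense(); T=np.eye(4); T[:3,:3]=Ro.from_euler("xyz",s["ee_rot"],degrees=True).as_matrix(); T[:3,3]=s["tool_pos"]
        M=np.linalg.inv(T@c["T_tool_cam"]); return K,M[:3,:3],M[:3,3]
    return K,c["R"],c["t"]
def shot(n):
    s=env.sense(); im=env.read_camera(n); return im,cam(n,s)
def toplane(C,px,z):
    K,R,t=C; px=np.atleast_2d(np.array(px,float)); d=np.c_[px,np.ones(len(px))]@np.linalg.inv(K).T@R
    o=-R.T@t; return o+d*((z-o[2])/d[:,2])[:,None]
def proj(C,X):
    K,R,t=C; p=(np.atleast_2d(X)@R.T+t)@K.T; return p[:,:2]/p[:,2:]
def mask(im,lo,hi):
    h=cv2.cvtColor(im,cv2.COLOR_RGB2HSV)
    if lo[0]>hi[0]: return cv2.inRange(h,(0,lo[1],lo[2]),hi)|cv2.inRange(h,lo,(180,hi[1],hi[2]))
    return cv2.inRange(h,lo,hi)
def blobs(m,C,z,amin=6):
    """contours -> (area px, centre px, world centre, world rect size mm, rect long-axis yaw deg)"""
    out=[]
    for c in cv2.findContours(m,cv2.RETR_EXTERNAL,cv2.CHAIN_APPROX_NONE)[0]:
        a=cv2.contourArea(c)
        if a<amin: continue
        W=toplane(C,c[:,0],z)[:,:2]; (x,y),(w,h),g=cv2.minAreaRect((W*1000).astype(np.float32))
        if w<h: g+=90
        out.append((a,c[:,0].mean(0).round(1),np.round([x/1000,y/1000],4),np.round(sorted([w,h]),1),round((g+90)%180-90,1)))
    return sorted(out,key=lambda b:-b[0])
def show(bs,name=""):
    print(name); [print("  a%.0f px%s w%s sz%s yaw%s"%(b[0],b[1],b[2],b[3],b[4])) for b in bs]
E
python3 - <<'E'
from h import *
im,C=shot("top")
h=cv2.cvtColor(im,cv2.COLOR_RGB2HSV)
for p in [(316,212),(296,240),(296,190),(235,175),(200,178),(358,177),(457,180),(370,200),(306,238),(340,167),(300,232)]: print(p,h[p[1],p[0]])
roi=np.zeros_like(im[:,:,0]); roi[90:260,180:500]=255
show(blobs(mask(im,(105,90,40),(125,255,255))&roi,C,.003,30),"blue")
show(blobs(mask(im,(170,110,80),(8,255,255))&roi,C,.02,2)[:8],"red")
show(blobs(mask(im,(45,80,20),(90,255,200))&roi,C,.03,2)[:12],"green")
show(blobs(mask(im,(0,0,60),(180,60,150))&roi,C,.003,60)[:4],"grey")
show(blobs(mask(im,(15,100,150),(30,255,255))&roi,C,.077,60)[:4],"amber")
t=cv2.resize(im[110:260,180:420],None,fx=3.3,fy=3.3,interpolation=cv2.INTER_CUBIC); cv2.imwrite("pics/topc.png",t[:,:,::-1])
E
```

```text
(316, 212) [110 132 147]
(296, 240) [110 136 154]
(296, 190) [ 47  90 133]
(235, 175) [110   5 141]
(200, 178) [ 96   5 243]
(358, 177) [ 18 124 220]
(457, 180) [ 12 142 126]
(370, 200) [ 13 142 124]
(306, 238) [ 95  15 105]
(340, 167) [ 20   6 243]
(300, 232) [  0   0 255]
blue
  a426 px[304.7 210.8] w[ 0.4665 -0.0047] sz[ 41.4 129. ] yaw6.0
  a376 px[305.7 223. ] w[ 0.437 -0.007] sz[ 87.3 187.9] yaw6.8
red
  a12 px[216.  181.6] w[0.5623 0.2909] sz[ 9.  22.3] yaw75.9
  a12 px[202.7 180.8] w[0.566  0.3357] sz[10.2 23.4] yaw-89.9
  a11 px[248.4 187.8] w[0.5419 0.1821] sz[ 9.6 21.2] yaw71.4
green
  a33 px[210.4 142.9] w[0.6935 0.3117] sz[23.5 28.7] yaw-54.2
  a32 px[452.8 182.2] w[ 0.5589 -0.4957] sz[13.9 36.4] yaw15.2
  a30 px[467.4 179. ] w[ 0.5723 -0.5436] sz[15.  35.6] yaw14.8
  a16 px[298. 221.] w[0.4292 0.0162] sz[ 6.5 32.8] yaw0.5
  a14 px[313.3 219.2] w[ 0.4358 -0.0325] sz[ 6.5 32.9] yaw0.1
  a8 px[459.6 209.5] w[ 0.4681 -0.5127] sz[10.6 20.6] yaw18.6
  a7 px[473.4 206.4] w[ 0.4792 -0.558 ] sz[ 6.5 20.6] yaw10.4
grey
  a1770 px[236.2 182.2] w[0.5636 0.2313] sz[ 84.5 269.3] yaw89.0
  a110 px[306.5 237.1] w[ 0.3773 -0.0136] sz[31.1 64.9] yaw84.1
  a104 px[453.9 166.3] w[ 0.6252 -0.5122] sz[47.9 72.6] yaw-50.7
amber
  a2354 px[365.9 174.7] w[ 0.572  -0.2172] sz[120.4 261.4] yaw-82.4
```

View pics/topc.png

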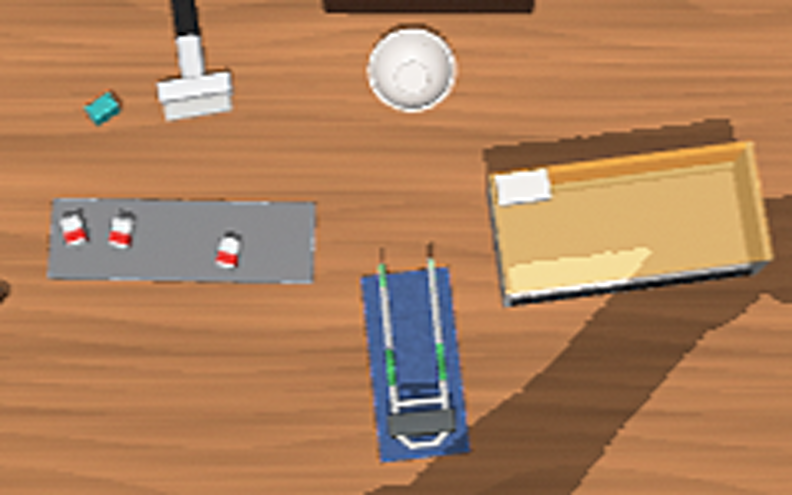

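{"name": "play_rows", "arguments": {
  "moves": [
    [[0.012,-0.014,0],[0,0,0]],
    [[0.0256,-0.0302,0],[0,0,0]],
    [[0.0256,-0.0302,0],[0,0,0]],
    [[0.0256,-0.0302,0],[0,0,0]],
    [[0.0256,-0.0302,0],[0,0,0]],
    [[0.0256,-0.0302,0],[0,0,0]],
    [[0.0256,-0.0302,0],[0,0,0]],
    [[0.0256,-0.0302,0],[0,0,0]]
  ],
  "claw": 0.085,
  "squeeze": 30
}}

```text
clock: 0.82
tool_pos: [0.3067, -0.3181, 0.2533]
ee_rot: [180.0, -0.0, 18.2]
wrist_force: [0.8, -0.2, 0.4]
width: 0.994
finger_force: 0.0
```

{"name": "play_rows", "arguments": {
  "moves": [
    [[0.0256,-0.0302,0],[0,0,0]],
    [[0.0256,-0.0302,0],[0,0,0]],
    [[0.0256,-0.0302,0],[0,0,0]],
    [[0.0256,-0.0302,0],[0,0,0]],
    [[0.0256,-0.0302,0],[0,0,0]],
    [[0.0256,-0.0302,0],[0,0,0]],
    [[0.0256,-0.0302,0],[0,0,0]],
    [[0.0256,-0.0302,0],[0,0,0]]
  ]
}}

```text
clock: 1.48
tool_pos: [0.4259, -0.0244, 0.2533]
ee_rot: [180.0, 0.0, 18.2]
wrist_force: [0.5, -0.7, -0.2]
width: 0.998
finger_force: 0.0
```

{"name": "play_rows", "arguments": {
  "moves": [
    [[0.0128,-0.016,0],[0,0,0.06]],
    [[0,0,0],[0,0,0.06]],
    [[0,0,0],[0,0,0.06]],
    [[0,0,0],[0,0,0]],
    [[0,0,0],[0,0,0]],
    [[0,0,0],[0,0,0]]
  ]
}}

```text
clock: 1.98
tool_pos: [0.4326, -0.0074, 0.2533]
ee_rot: [180.0, 0.0, 7.9]
wrist_force: [-0.7, 0.5, -0.2]
width: 0.991
finger_force: 0.0
```

```bash
python3 - <<'E'
from h import *
im,C=shot("wrist"); cv2.imwrite("pics/w1.png",im[:,:,::-1])
show(blobs(mask(im,(45,80,20),(90,255,200)),C,.041,20)[:8],"green z.041")
show(blobs(mask(im,(105,90,40),(125,255,255)),C,.003,30)[:4],"blue")
E
```

```text
green z.041
  a2472 px[ 40.9 263.5] w[0.2795 0.3335] sz[53.  92.3] yaw-86.3
  a146 px[309.2 174. ] w[0.4302 0.0154] sz[ 6.7 34.1] yaw6.6
  a138 px[353.9 175.3] w[ 0.4354 -0.0339] sz[ 6.  35.4] yaw5.8
blue
  a4414 px[332.5 140.3] w[ 0.4613 -0.0066] sz[ 46.1 142.1] yaw6.0
  a1626 px[300.5 158.4] w[0.4341 0.0275] sz[ 19.6 187.3] yaw8.0
  a1232 px[362.1 160.9] w[ 0.4423 -0.0461] sz[ 18.9 187.7] yaw4.1
  a47 px[329.  231.6] w[ 0.3481 -0.0183] sz[ 4.3 28.8] yaw-82.0
```

View pics/w1.png

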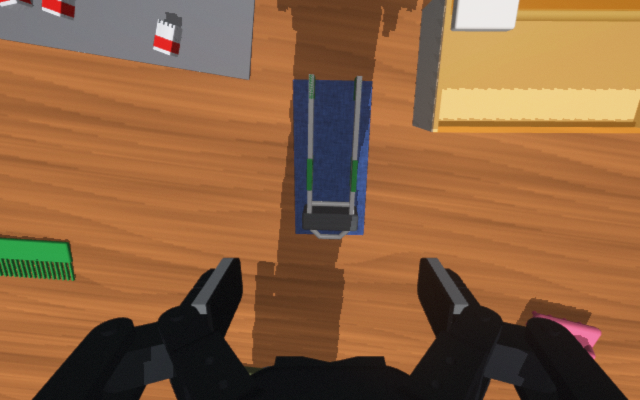

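{"name": "play_rows", "arguments": {
  "moves": [
    [[0,0.002,0.02],[0,0,0.031]],
    [[0,0,0.036],[0,0,0]],
    [[0,0,0.036],[0,0,0]],
    [[0,0,0.036],[0,0,0]],
    [[0,0,0.036],[0,0,0]],
    [[0,0,0.03],[0,0,0]],
    [[0,0,0.02],[0,0,0]],
    [[0,0,0.008],[0,0,0]]
  ]
}}

```text
clock: 2.7
tool_pos: [0.4385, -0.0099, 0.0482]
ee_rot: [-179.9, 0.9, 6.1]
wrist_force: [0.1, 0.8, 0.8]
width: 0.997
finger_force: 0.0
```

{"name": "play_rows", "arguments": {
  "moves": [
    [[0,0,0],[0,0,0]],
    [[0,0,0],[0,0,0]],
    [[0,0,0],[0,0,0]],
    [[0,0,0],[0,0,0]],
    [[0,0,0],[0,0,0]],
    [[0,0,0],[0,0,0]]
  ],
  "claw": 0.048
}}

```text
clock: 3.2
tool_pos: [0.4394, -0.0097, 0.0509]
ee_rot: [-180.0, 0.7, 6.1]
wrist_force: [-0.6, -0.6, 6.9]
width: 0.567
finger_force: 5.3
```

{"name": "play_rows", "arguments": {
  "moves": [
    [[0,0,-0.01],[0,0,0]],
    [[0,0,-0.03],[0,0,0]],
    [[0,0,-0.035],[0,0,0]],
    [[0,0,-0.025],[0,0,0]],
    [[0,0,0],[0,0,0]],
    [[0,0,0],[0,0,0]]
  ]
}}

```text
clock: 3.7
tool_pos: [0.4412, -0.0096, 0.1513]
ee_rot: [-179.9, 0.6, 6.1]
wrist_force: [0.6, -0.7, -0.7]
width: 0.564
finger_force: 4.7
```

```bash
python3 - <<'E'
from h import *
print(env.sense()["finger_force"],env.sense()["tool_pos"])
im,C=shot("wrist"); cv2.imwrite("pics/w2.png",im[:,:,::-1])
im,C=shot("scene"); cv2.imwrite("pics/s2.png",cv2.resize(im[100:340,220:540],None,fx=2.4,fy=2.4)[:,:,::-1])
E
```

```text
4.690519943833351 [ 0.44121971 -0.00963033  0.15132694]
```

View pics/w2.png

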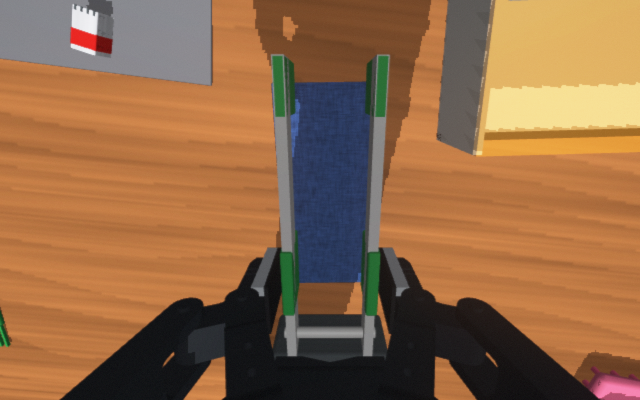

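The wrist view shows the tongs held in the air, plates centred between the fingers, tips at (280,85) and (380,85). The descent stopped about 18 mm short, so the hold is high. I'll check the joints.

```bash
python3 - <<'E'
from h import *
print(env.sense()["joint_positions"].round(1))
im,C=shot("wrist")
show(blobs(mask(im,(45,80,20),(90,255,220)),C,.14,20)[:8],"green")
E
```

```text
[   5.9   38.3  -16.7  125.4   29.7   20.9 -119.5]
green
  a822 px[367.7 273.4] w[ 0.4417 -0.029 ] sz[ 9.1 47.3] yaw8.0
  a730 px[286.7 282.8] w[0.432  0.0107] sz[ 6.3 36.4] yaw6.1
  a518 px[278.4  86. ] w[0.5219 0.0195] sz[ 3.9 22.1] yaw6.0
  a226 px[291.3  86.7] w[0.5223 0.0144] sz[ 2.4 20.2] yaw7.8
  a198 px[368.2  87.7] w[ 0.5252 -0.0155] sz[ 2.  19.5] yaw6.1
  a81 px[  1.8 331.7] w[0.388  0.1546] sz[ 3.5 19. ] yaw-13.1
  a78 px[296.9 259. ] w[0.4459 0.0067] sz[ 1.1 31.1] yaw6.1
  a48 px[373.1  86.3] w[ 0.5257 -0.0173] sz[ 1. 21.] yaw6.2
```

View pics/s2.png

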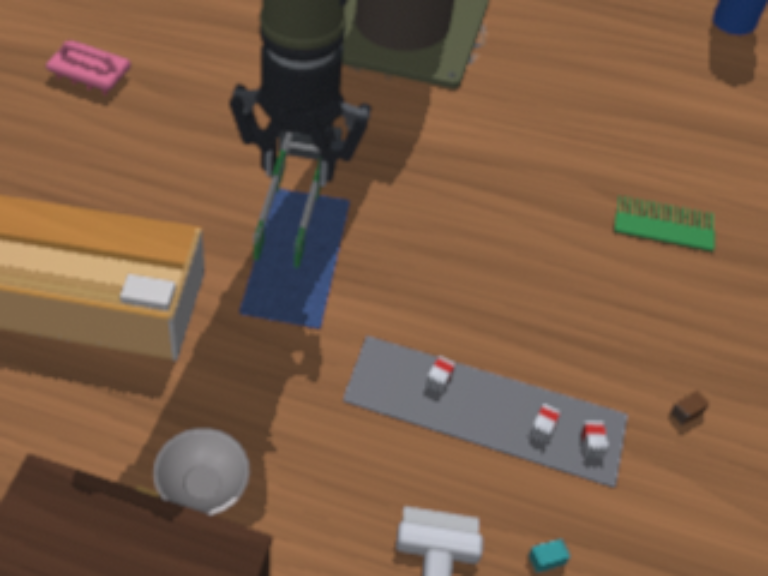

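The hold is high and the arm was at its near reach limit. I'll set the tongs down about 5 cm farther out on the pad and regrip lower.

{"name": "play_rows", "arguments": {
  "moves": [
    [[0.02,0,0.0],[0,0.0105,0]],
    [[0.03,0,0.02],[0,0,0]],
    [[0,0,0.03],[0,0,0]],
    [[0,0,0.025],[0,0,0]],
    [[0,0,0.015],[0,0,0]],
    [[0,0,0.008],[0,0,0]],
    [[0,0,0.002],[0,0,0]],
    [[0,0,0],[0,0,0]]
  ]
}}

```text
clock: 4.52
tool_pos: [0.4892, -0.0039, 0.0491]
ee_rot: [-180.0, 0.3, 6.2]
wrist_force: [-0.7, -0.4, -1.4]
width: 0.559
finger_force: 4.7
```

{"name": "play_rows", "arguments": {
  "moves": [
    [[0,0,0],[0,0,0]],
    [[0,0,0],[0,0,0]],
    [[0,0,0],[0,0,0]]
  ]
}}

```text
clock: 4.77
tool_pos: [0.4905, -0.0043, 0.0506]
ee_rot: [-179.9, 0.1, 6.1]
wrist_force: [-0.5, 0.5, 0.6]
width: 0.567
finger_force: 4.7
```

{"name": "play_rows", "arguments": {
  "moves": [
    [[0,0,0],[0,0,0]],
    [[0,0,0],[0,0,0]],
    [[0,0,0],[0,0,0]],
    [[0,0,0],[0,0,0]],
    [[0,0,0.008],[0,0,0]],
    [[0,0,0.008],[0,0,0]],
    [[0,0,0.004],[0,0,0]],
    [[0,0,0],[0,0,0]]
  ],
  "claw": 0.08
}}

```text
clock: 5.43
tool_pos: [0.4891, -0.0041, 0.0285]
ee_rot: [-180.0, 0.3, 6.2]
wrist_force: [0.9, 0.7, -0.3]
width: 0.942
finger_force: 0.0
```

```bash
python3 - <<'E'
from h import *
s=env.sense(); print(s["tool_pos"],s["ee_rot"],s["wrist_force"],s["width"],s["joint_positions"].round(1))
im,C=shot("wrist")
show(blobs(mask(im,(45,80,20),(90,255,220)),C,.040,20)[:8],"green")
E
```

```text
[ 0.48911237 -0.00405865  0.0284591 ] [-179.9644726     0.27434089    6.15816823] [ 0.90434707  0.65543001 -0.30233816] 0.9419607702865819 [  -1.3   53.3   -6.   120.4   35.3    8.2 -123.8]
green
  a1550 px[383.6 296.4] w[ 0.4928 -0.0263] sz[10.  48.4] yaw6.4
  a980 px[271.6 308.8] w[0.4822 0.0199] sz[ 6.4 37.2] yaw6.4
  a756 px[274.   83.6] w[0.5721 0.0235] sz[ 4.6 20.6] yaw6.1
  a719 px[402.4  78.6] w[ 0.5772 -0.0183] sz[ 3.8 21.7] yaw6.3
  a520 px[387.2  87.9] w[ 0.5756 -0.0134] sz[ 4.4 19.7] yaw6.3
  a259 px[284.2 286.5] w[0.4934 0.0152] sz[ 2.  39.2] yaw3.7
```

{"name": "play_rows", "arguments": {
  "moves": [
    [[-0.003,0,0],[0,0,0]],
    [[0,0,0],[0,0,0]],
    [[0,0,0],[0,0,0]],
    [[0,0,0],[0,0,0]],
    [[0,0,0],[0,0,0]],
    [[0,0,0],[0,0,0]]
  ],
  "claw": 0.046
}}

```text
clock: 5.98
tool_pos: [0.4865, -0.0045, 0.0303]
ee_rot: [-180.0, 0.2, 6.1]
wrist_force: [-2.4, -0.5, 5.6]
width: 0.541
finger_force: 5.6
```

{"name": "play_rows", "arguments": {
  "moves": [
    [[0,0,-0.01],[0,0,0]],
    [[0,0,-0.03],[0,0,0]],
    [[0,0,-0.03],[0,0,0]],
    [[0,0,-0.02],[0,0,0]],
    [[0,0,0],[0,0,0]],
    [[0,0,0],[0,0,0]]
  ]
}}

```text
clock: 6.48
tool_pos: [0.4879, -0.0047, 0.1206]
ee_rot: [-179.9, -0.0, 6.1]
wrist_force: [-0.3, -0.1, -2.0]
width: 0.542
finger_force: 4.9
```

```bash
python3 - <<'E'
from h import *
s=env.sense(); print(s["tool_pos"],s["ee_rot"],s["width"],s["finger_force"],s["joint_positions"].round(1))
im,C=shot("wrist"); cv2.imwrite("pics/w3.png",im[:,:,::-1])
show(blobs(mask(im,(45,80,20),(90,255,220)),C,s["tool_pos"][2]+.012,20)[:8],"green")
E
```

```text
[ 0.48793967 -0.004699    0.12064492] [-1.79944402e+02 -1.21177881e-02  6.09021546e+00] 0.542477626097469 4.888957813382149 [   5.2   43.2  -16.3  119.3   31.3   21.6 -120.2]
green
  a1272 px[371.1 291. ] w[ 0.4951 -0.0219] sz[ 8.9 46.9] yaw8.0
  a998 px[282.6 301. ] w[0.4858 0.0149] sz[ 6.2 36.2] yaw5.9
  a726 px[272.7  71.3] w[0.5738 0.0233] sz[ 3.7 21.4] yaw5.8
  a548 px[373.7  76.3] w[ 0.5769 -0.0093] sz[ 3.3 20.5] yaw6.1
  a267 px[288.6  77. ] w[0.5731 0.0181] sz[ 1.8 18.8] yaw6.0
  a160 px[294.4 279. ] w[0.4968 0.0105] sz[ 1.6 36.3] yaw4.0
```

View pics/w3.png

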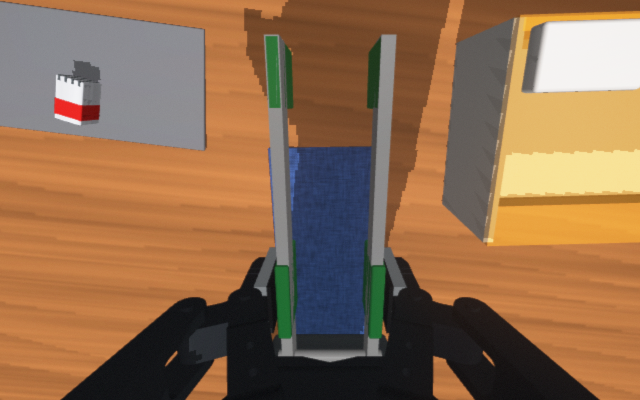

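Tongs held lower now, level and centred, with tips near (275,70) and (383,72). Next I'll hover the tips over the nearest head.

{"name": "play_rows", "arguments": {
  "moves": [
    [[0,-0.02,0],[0,0,0]],
    [[-0.001,-0.032,0],[0,0,0]],
    [[-0.001,-0.032,0],[0,0,0]],
    [[-0.001,-0.032,0],[0,0,0.05]],
    [[-0.001,-0.032,0],[0,0,0.09]],
    [[-0.001,-0.032,0],[0,0,0.09]],
    [[-0.001,-0.018,0],[0,0,0.08]],
    [[0,0,0],[0,0,0.05]]
  ]
}}

```text
clock: 7.2
tool_pos: [0.4695, 0.199, 0.1186]
ee_rot: [-179.8, 0.2, -14.2]
wrist_force: [0.5, 0.5, -0.6]
width: 0.534
finger_force: 5.0
```

{"name": "play_rows", "arguments": {
  "moves": [
    [[0,0,0],[0,0,0]],
    [[0,0,0],[0,0,0]],
    [[0,0,0],[0,0,0]]
  ]
}}

```text
clock: 7.45
tool_pos: [0.4697, 0.191, 0.1191]
ee_rot: [179.9, 0.2, -14.5]
wrist_force: [-0.1, -0.2, -0.9]
width: 0.541
finger_force: 5.0
```

```bash
cat >> h.py <<'E'
def heads(im,C,z0=.003,region=None):
    """red collars with the white body they sit in; contours on the top plane"""
    red=mask(im,(172,120,70),(8,255,255)); wh=mask(im,(0,0,165),(180,50,255))
    out=[]
    for c in cv2.findContours(red,cv2.RETR_EXTERNAL,cv2.CHAIN_APPROX_NONE)[0]:
        if cv2.contourArea(c)<80: continue
        W=toplane(C,c[:,0],z0+.018)[:,:2]; r=cv2.minAreaRect((W*1000).astype(np.float32))
        if max(r[1])>45: continue
        k=np.zeros_like(red); cv2.drawContours(k,[c],-1,255,-1); rr=k.copy()
        k=cv2.dilate(k,np.ones((5,5))); n,l,st,ce=cv2.connectedComponentsWithStats(wh)
        for i in set(l[k>0])-{0}:
            if st[i,4]<9*cv2.contourArea(c): rr|=(l==i).astype(np.uint8)*255
        rr=cv2.morphologyEx(rr,cv2.MORPH_CLOSE,np.ones((5,5)))
        b=blobs(rr,C,z0+.018,50)
        out.append((c[:,0].mean(0).round(0),np.round(np.array(r[0])/1000,4),b[0] if b else None))
    return out
def tip(s,L=.089):
    y=np.radians(s["ee_rot"][2]); return s["tool_pos"][:2]+L*np.array([np.cos(y),np.sin(y)])
def togo(target,yaw,s,L=.089):
    """tool-frame shift (at present yaw) and turn bringing the tip to target at yaw (deg)"""
    y=np.radians(yaw); d=np.array(target)-L*np.array([np.cos(y),np.sin(y)])-s["tool_pos"][:2]
    p=np.radians(s["ee_rot"][2]); a,b=d@[np.cos(p),np.sin(p)],d@[np.sin(p),-np.cos(p)]
    y2=np.radians(yaw); a2,b2=d@[np.cos(y2),np.sin(y2)],d@[np.sin(y2),-np.cos(y2)]
    print("target TCP",np.round(s["tool_pos"][:2]+d,4),"shift now-axes",np.round([a,b],4),"new-axes",np.round([a2,b2],4),"turn z",round(-np.radians(yaw-s["ee_rot"][2]),3),"z",s["tool_pos"][2].round(4))
E
python3 - <<'E'
from h import *
s=env.sense(); print(s["tool_pos"],s["ee_rot"],tip(s),s["joint_positions"].round(0))
im,C=shot("wrist"); cv2.imwrite("pics/w4.png",im[:,:,::-1])
for h in heads(im,C): print(h)
im,C=shot("top"); show(blobs(mask(im,(170,110,80),(8,255,255))&np.where((np.arange(640)<300)&(np.arange(640)>180),255,0).astype(np.uint8),C,.02,2)[:6])
E
```

```text
[0.46972489 0.19095966 0.11910683] [179.85307179   0.21572313 -14.48801478] [0.55589469 0.16869386] [ -22.   44.   -9.  116.   16.   22. -148.]
(array([102., 132.]), array([0.5654, 0.3305]), (1315.5, array([ 93.3, 126.9]), array([0.5714, 0.3326]), array([28.7, 30. ]), 17.7))
(array([160., 121.]), array([0.5617, 0.2871]), (1308.0, array([156.3, 112.7]), array([0.5673, 0.286 ]), array([26. , 29.9]), -11.7))
(array([315., 110.]), array([0.542 , 0.1824]), (1022.0, array([314.4, 101.3]), array([0.5477, 0.1815]), array([18.2, 29.1]), -10.0))

  a6 px[247.2 187.5] w[0.5426 0.1858] sz[ 8.5 13.8] yaw71.4
```

View pics/w4.png

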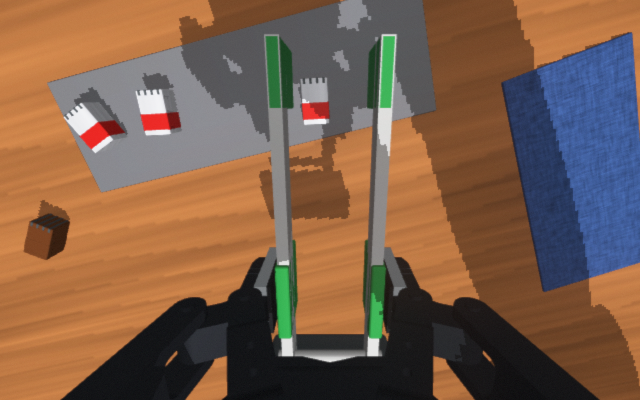

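Wrist view: head A at (314,101) sits between the jaws, B is at (156,112) and C at (93,127). I'll align with A and go down.

```bash
python3 - <<'E'
from h import *
togo((.548,.1815),-10,env.sense())
E
```

```text
target TCP [0.4604 0.197 ] shift now-axes [-0.0109 -0.0032] new-axes [-0.0106 -0.0041] turn z -0.079 z 0.1195
```

{"name": "play_rows", "arguments": {
  "moves": [
    [[-0.011,-0.003,0],[0,0,-0.078]],
    [[0,0,0.015],[0,0,0]],
    [[0,0,0.025],[0,0,0]],
    [[0,0,0.02],[0,0,0]],
    [[0,0,0.012],[0,0,0]],
    [[0,0,0.008],[0,0,0]],
    [[0,0,0.005],[0,0,0]],
    [[0,0,0],[0,0,0]]
  ]
}}

```text
clock: 8.22
tool_pos: [0.4599, 0.1977, 0.0344]
ee_rot: [180.0, 0.2, -10.0]
wrist_force: [0.3, -0.3, -1.1]
width: 0.543
finger_force: 5.0
```

{"name": "play_rows", "arguments": {
  "moves": [
    [[0,0,0],[0,0,0]],
    [[0,0,0],[0,0,0]]
  ]
}}

```text
clock: 8.38
tool_pos: [0.4606, 0.1982, 0.0357]
ee_rot: [-179.9, 0.1, -10.0]
wrist_force: [-0.8, 0.1, -0.3]
width: 0.539
finger_force: 5.0
```

```bash
python3 - <<'E'
from h import *
s=env.sense(); print(s["tool_pos"],s["ee_rot"],tip(s),s["wrist_force"],s["joint_positions"].round(0))
im,C=shot("wrist"); cv2.imwrite("pics/w5.png",im[:,:,::-1])
for h in heads(im,C): print(h)
E
```

```text
[0.46060294 0.19820037 0.03568317] [-1.79944034e+02  9.59352248e-02 -1.00414194e+01] [0.54823963 0.18268232] [-0.77708128  0.08954131 -0.34154103] [ -26.   53.   -4.  119.   19.    9. -148.]
(array([10., 96.]), array([0.5646, 0.3144]), (380.5, array([ 9.9, 95.8]), array([0.5646, 0.3144]), array([ 8.2, 11. ]), 80.0))
(array([333.,  92.]), array([0.542 , 0.1824]), (3021.0, array([332.6,  70.3]), array([0.5481, 0.1812]), array([18. , 28.7]), -11.0))
(array([79., 89.]), array([0.5613, 0.2854]), (4080.5, array([71. , 74.3]), array([0.567 , 0.2842]), array([29.3, 29.8]), -11.7))
```

View pics/w5.png

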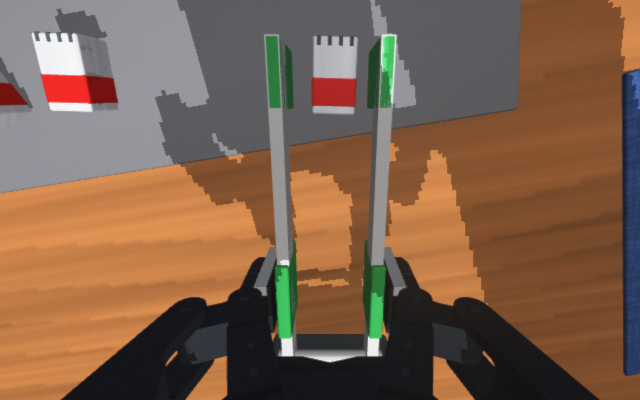

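Head A sits straight and centred between the jaws at (333,72). Closing and lifting.

{"name": "play_rows", "arguments": {
  "moves": [
    [[0,0,0],[0,0,0]],
    [[0,0,0],[0,0,0]],
    [[0,0,0],[0,0,0]],
    [[0,0,0],[0,0,0]],
    [[0,0,0],[0,0,0]],
    [[0,0,0],[0,0,0]]
  ],
  "claw": 0.022
}}

```text
clock: 8.93
tool_pos: [0.4603, 0.1982, 0.0353]
ee_rot: [-180.0, 0.1, -10.0]
wrist_force: [-0.4, -0.2, 4.5]
width: 0.325
finger_force: 31.7
```

{"name": "play_rows", "arguments": {
  "moves": [
    [[0,0,-0.006],[0,0,0]],
    [[0,0,-0.012],[0,0,0]],
    [[0,0,-0.02],[0,0,0]],
    [[0,0,-0.025],[0,0,0]],
    [[0,0,-0.02],[0,0,0]],
    [[0,0,-0.01],[0,0,0]],
    [[0,0,0],[0,0,0]],
    [[0,0,0],[0,0,0]]
  ]
}}

```text
clock: 9.6
tool_pos: [0.4603, 0.198, 0.1279]
ee_rot: [-180.0, 0.1, -10.0]
wrist_force: [-0.1, -0.2, -1.5]
width: 0.328
finger_force: 31.3
```

```bash
python3 - <<'E'
from h import *
s=env.sense(); print(s["tool_pos"],s["ee_rot"],tip(s),s["wrist_force"],s["width"],s["joint_positions"].round(0))
im,C=shot("wrist"); cv2.imwrite("pics/w6.png",im[:,:,::-1])
for h in heads(im,C): print(h)
y=np.radians(7.6); c=np.array([.572,-.2172]); X=np.array([np.cos(y),np.sin(y)]);Y=np.array([-X[1],X[0]])
for yy in (.0,.06,-.06): print("pre"); togo(c-.105*X+yy*Y,7.6,s); print("in");togo(c-.012*X+yy*Y,7.6,s)
E
```

```text
[0.46033646 0.19795134 0.12791146] [-1.7998245e+02  1.4382916e-01 -1.0040595e+01] [0.54797338 0.18243456] [-0.13151389 -0.21011334 -1.50392392] 0.3275499524413965 [ -23.   42.  -10.  117.   17.   22. -146.]
(array([118.,  99.]), array([0.5652, 0.3312]), (1294.0, array([109.6,  92. ]), array([0.5712, 0.3333]), array([27.2, 30. ]), 17.5))
(array([177.,  92.]), array([0.5618, 0.2877]), (1272.0, array([174.4,  83.1]), array([0.5677, 0.2865]), array([24.8, 29.6]), -11.8))
(array([330.,  92.]), array([0.5436, 0.1834]), (2572.0, array([330.3,  71.2]), array([0.5537, 0.1816]), array([27.7, 47.6]), -10.0))
pre
target TCP [ 0.3797 -0.2429] shift now-axes [-0.0025  0.4481] new-axes [-0.1382  0.4263] turn z -0.308 z 0.1279
in
target TCP [ 0.4719 -0.2306] shift now-axes [0.0861 0.4199] new-axes [-0.0452  0.4263] turn z -0.308 z 0.1279
pre
target TCP [ 0.3718 -0.1834] shift now-axes [-0.0207  0.3909] new-axes [-0.1382  0.3663] turn z -0.308 z 0.1279
in
target TCP [ 0.464  -0.1711] shift now-axes [0.0679 0.3628] new-axes [-0.0452  0.3663] turn z -0.308 z 0.1279
pre
target TCP [ 0.3876 -0.3023] shift now-axes [0.0156 0.5053] new-axes [-0.1382  0.4863] turn z -0.308 z 0.1279
in
target TCP [ 0.4798 -0.29  ] shift now-axes [0.1043 0.4771] new-axes [-0.0452  0.4863] turn z -0.308 z 0.1279
```

View pics/w6.png

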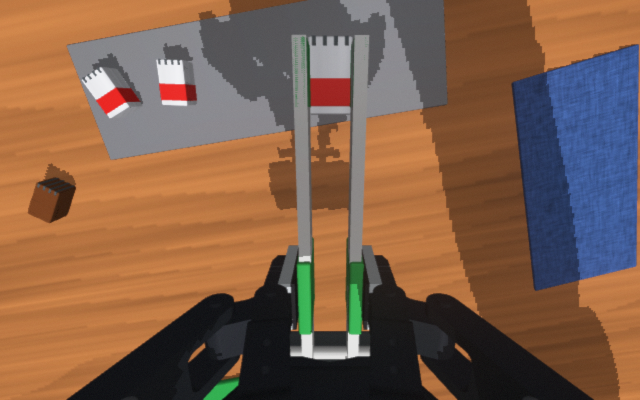

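Head A is firmly held. Carrying it to the bay front, to the slot on the right.

{"name": "play_rows", "arguments": {
  "moves": [
    [[0.001,0.018,0],[0,0,0]],
    [[0.0021,0.036,0],[0,0,0]],
    [[0.0021,0.036,0],[0,0,0]],
    [[0.0021,0.036,0],[0,0,0]],
    [[0.0021,0.036,0],[0,0,0]],
    [[0.0021,0.036,0],[0,0,0]],
    [[0.0021,0.036,0],[0,0,0]],
    [[0.0021,0.036,0],[0,0,0]]
  ]
}}

```text
clock: 10.32
tool_pos: [0.4275, -0.0719, 0.1266]
ee_rot: [180.0, 0.3, -10.0]
wrist_force: [0.6, 0.2, -1.1]
width: 0.328
finger_force: 31.3
```

{"name": "play_rows", "arguments": {
  "moves": [
    [[0.0021,0.036,0],[0,0,0]],
    [[0.0021,0.036,0],[0,0,0]],
    [[0.0021,0.036,0],[0,0,0]],
    [[0.0021,0.036,0],[0,0,0]],
    [[0.0021,0.036,0],[0,0,0]],
    [[0.0021,0.033,0],[0,0,0]],
    [[0.001,0.017,0],[0,0,0]],
    [[0,0,0],[0,0,-0.05]]
  ]
}}

```text
clock: 10.98
tool_pos: [0.3996, -0.3047, 0.126]
ee_rot: [179.9, 0.3, -7.6]
wrist_force: [0.8, 0.4, -2.7]
width: 0.329
finger_force: 31.3
```

{"name": "play_rows", "arguments": {
  "moves": [
    [[0,0,0],[0,0,-0.086]],
    [[0,0,0],[0,0,-0.086]],
    [[0,0,0],[0,0,-0.086]],
    [[0,0,0],[0,0,0]],
    [[0,0,0],[0,0,0]]
  ]
}}

```text
clock: 11.4
tool_pos: [0.4015, -0.2989, 0.1266]
ee_rot: [-179.8, 0.2, 7.5]
wrist_force: [0.2, 0.0, -2.2]
width: 0.329
finger_force: 31.3
```

```bash
cat >> h.py <<'E'
BY=np.radians(7.6); BC=np.array([.572,-.2172]); BX=np.array([np.cos(BY),np.sin(BY)]); BYv=np.array([-BX[1],BX[0]])
def bay(p): d=np.asarray(p)[:2]-BC; return np.round([d@BX,d@BYv],4)
E
python3 - <<'E'
from h import *
s=env.sense(); print(s["tool_pos"],s["ee_rot"],"tip in bay",bay(tip(s)),s["width"],s["joint_positions"].round(0))
im,C=shot("wrist"); cv2.imwrite("pics/w7.png",im[:,:,::-1])
m=mask(im,(12,90,120),(28,255,255))
togo(BC-.09*BX-.06*BYv,7.6,s)
E
```

```text
[ 0.40149546 -0.29891804  0.12664642] [-179.82940756    0.23326271    7.48913424] tip in bay [-0.0908 -0.0586] 0.32931628293897697 [ 46.  44. -25. 116.  38.  28. -89.]
target TCP [ 0.4025 -0.3003] shift now-axes [0.0008 0.0015] new-axes [0.0008 0.0016] turn z -0.002 z 0.1266
```

View pics/w7.png

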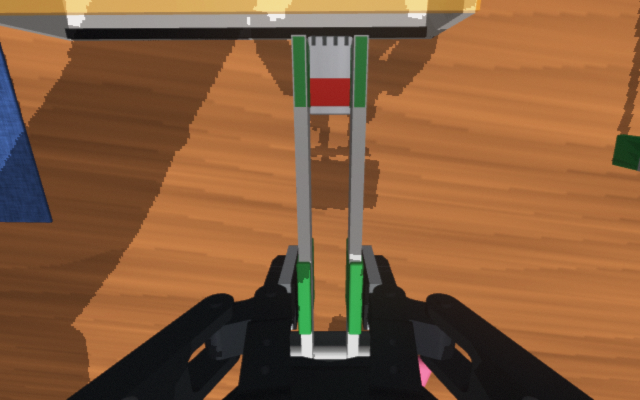

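Head still held. The bay's black lip spans (66,33)–(427,33), ahead of the tips. I'll check the lip position before going down.

```bash
python3 - <<'E'
from h import *
im,C=shot("wrist")
h=cv2.cvtColor(im,cv2.COLOR_RGB2HSV)
for u in (120,250): print(u,[tuple(h[v,u]) for v in range(4,46,3)])
for z in (0,.010): print(z,[bay(p) for p in toplane(C,[(66,38),(427,37)],z)])
print([bay(p) for p in toplane(C,[(66,28),(427,27)],.010)])
E
```

```text
120 [(np.uint8(18), np.uint8(144), np.uint8(216)), (np.uint8(18), np.uint8(144), np.uint8(216)), (np.uint8(18), np.uint8(145), np.uint8(216)), (np.uint8(17), np.uint8(131), np.uint8(168)), (np.uint8(13), np.uint8(19), np.uint8(160)), (np.uint8(9), np.uint8(11), np.uint8(160)), (np.uint8(5), np.uint8(10), np.uint8(160)), (np.uint8(13), np.uint8(11), np.uint8(161)), (np.uint8(0), np.uint8(6), np.uint8(92)), (np.uint8(30), np.uint8(14), np.uint8(18)), (np.uint8(10), np.uint8(45), np.uint8(17)), (np.uint8(0), np.uint8(16), np.uint8(16)), (np.uint8(10), np.uint8(85), np.uint8(72)), (np.uint8(12), np.uint8(165), np.uint8(119))]
250 [(np.uint8(19), np.uint8(140), np.uint8(218)), (np.uint8(19), np.uint8(140), np.uint8(218)), (np.uint8(21), np.uint8(111), np.uint8(238)), (np.uint8(17), np.uint8(103), np.uint8(200)), (np.uint8(13), np.uint8(14), np.uint8(165)), (np.uint8(13), np.uint8(9), np.uint8(189)), (np.uint8(15), np.uint8(11), np.uint8(188)), (np.uint8(13), np.uint8(14), np.uint8(169)), (np.uint8(13), np.uint8(25), np.uint8(70)), (np.uint8(11), np.uint8(50), np.uint8(41)), (np.uint8(15), np.uint8(52), np.uint8(39)), (np.uint8(11), np.uint8(54), np.uint8(38)), (np.uint8(13), np.uint8(119), np.uint8(165)), (np.uint8(13), np.uint8(165), np.uint8(175))]
0 [array([-0.0581,  0.1315]), array([-0.058, -0.128])]
0.01 [array([-0.0597,  0.1238]), array([-0.0596, -0.1252])]
[array([-0.0536,  0.1221]), array([-0.0535, -0.1246])]
```

The bay frame is good to about 2 mm. Descending and entering.

{"name": "play_rows", "arguments": {
  "moves": [
    [[-0.004,0.0015,0.012],[0,0,0]],
    [[0,0,0.022],[0,0,0]],
    [[0,0,0.022],[0,0,0]],
    [[0,0,0.014],[0,0,0]],
    [[0,0,0.006],[0,0,0]],
    [[0,0,0],[0,0,0]],
    [[0,0,0],[0,0,0]],
    [[0,0,0],[0,0,0]]
  ]
}}

```text
clock: 12.17
tool_pos: [0.3987, -0.3016, 0.0526]
ee_rot: [-180.0, 0.1, 7.6]
wrist_force: [0.1, 1.2, -1.4]
width: 0.328
finger_force: 31.4
```

```bash
python3 - <<'E'
from h import *
s=env.sense(); print(s["tool_pos"],s["ee_rot"],"tip in bay",bay(tip(s)),s["width"],s["joint_positions"].round(0),s["wrist_force"])
E
```

```text
[ 0.39869358 -0.30158052  0.05259685] [-1.79993092e+02  8.05232403e-02  7.60030072e+00] tip in bay [-0.0939 -0.0607] 0.3279858696320867 [ 41.  51. -15. 118.  46.  16. -96.] [ 0.13836037  1.17214828 -1.35733824]
```

{"name": "play_rows", "arguments": {
  "moves": [
    [[0.005,0,0],[0,0,0]],
    [[0.012,0,0],[0,0,0]],
    [[0.018,0,0],[0,0,0]],
    [[0.018,0,0],[0,0,0]],
    [[0.016,0,0],[0,0,0]],
    [[0.01,0,0],[0,0,0]],
    [[0.004,0,0],[0,0,0]],
    [[0,0,0],[0,0,0]]
  ]
}}

```text
clock: 12.83
tool_pos: [0.4814, -0.2902, 0.052]
ee_rot: [-180.0, 0.1, 7.6]
wrist_force: [-1.5, -0.3, -1.0]
width: 0.323
finger_force: 31.4
```

{"name": "play_rows", "arguments": {
  "moves": [
    [[0,0,0.003],[0,0,0]],
    [[0,0,0.004],[0,0,0]],
    [[0,0,0.003],[0,0,0]],
    [[0,0,0.002],[0,0,0]],
    [[0,0,0],[0,0,0]],
    [[0,0,0],[0,0,0]]
  ]
}}

```text
clock: 13.33
tool_pos: [0.48, -0.2904, 0.0394]
ee_rot: [-179.9, 0.2, 7.6]
wrist_force: [0.4, 0.8, -0.7]
width: 0.322
finger_force: 31.2
```

```bash
python3 - <<'E'
from h import *
s=env.sense(); print(s["tool_pos"],s["ee_rot"],"tip in bay",bay(tip(s)),s["width"],s["joint_positions"].round(0),s["wrist_force"])
im,C=shot("wrist"); cv2.imwrite("pics/w8.png",im[:,:,::-1])
E
```

```text
[ 0.48003494 -0.29038968  0.03944146] [-1.79937936e+02  1.78435695e-01  7.61388773e+00] tip in bay [-0.0118 -0.0604] 0.3219688875166489 [ 38.  55. -20. 108.  41.  25. -95.] [ 0.41086586  0.79825468 -0.70257069]
```

View pics/w8.png

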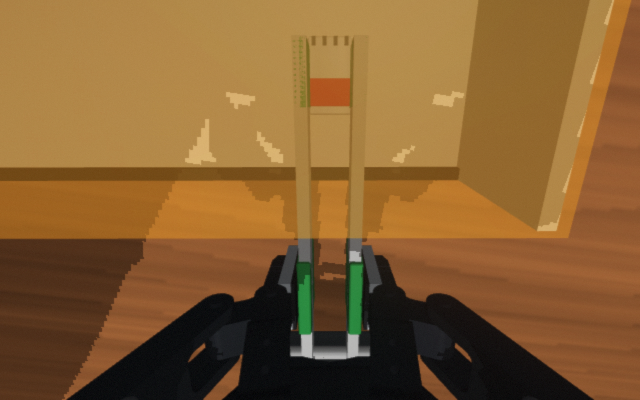

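Head A is inside under the hood, seen through it at (330,70), just above the floor. Releasing, then backing out after a 3 mm lift.

{"name": "play_rows", "arguments": {
  "moves": [
    [[0,0,0],[0,0,0]],
    [[0,0,0],[0,0,0]],
    [[0,0,0],[0,0,0]],
    [[0,0,0],[0,0,0]],
    [[0,0,0],[0,0,0]],
    [[0,0,-0.006],[0,0,0]],
    [[0,0,-0.006],[0,0,0]],
    [[0,0,0],[0,0,0]]
  ],
  "claw": 0.046
}}

```text
clock: 14.05
tool_pos: [0.4812, -0.2906, 0.053]
ee_rot: [180.0, 0.0, 7.6]
wrist_force: [0.9, -0.6, -0.9]
width: 0.539
finger_force: 4.9
```

```bash
python3 - <<'E'
from h import *
s=env.sense(); print(s["tool_pos"],s["ee_rot"],"tip in bay",bay(tip(s)),s["width"],s["wrist_force"])
im,C=shot("wrist"); cv2.imwrite("pics/w9.png",im[:,:,::-1])
m=mask(im,(0,150,100),(12,255,255)); m[150:]=0
for b in blobs(m,C,.024,60): print(b[0],b[1],bay(b[2]),b[3],b[4])
E
```

```text
[ 0.48123232 -0.29061483  0.05302392] [1.79996077e+02 3.49071645e-02 7.61511097e+00] tip in bay [-0.0107 -0.0607] 0.5393511647964598 [ 0.85193312 -0.61853389 -0.93668234]
4120.0 [606.2  76.5] [-0.0104 -0.1831] [32.  58.3] 25.0
862.5 [328.4  94.4] [-0.0176 -0.0599] [10.4 17.8] -83.8
179.5 [622.1 132.8] [-0.0347 -0.1996] [ 6.3 16.2] 88.7
106.0 [615.  144.3] [-0.0402 -0.1973] [ 5.  15.1] 87.0
84.5 [588.4 144.8] [-0.0398 -0.1846] [ 5.2 11.6] -82.4
```

{"name": "play_rows", "arguments": {
  "moves": [
    [[-0.006,0,0],[0,0,0]],
    [[-0.014,0,0],[0,0,0]],
    [[-0.02,0,0],[0,0,0]],
    [[-0.02,0,0],[0,0,0]],
    [[-0.018,0,0],[0,0,0]],
    [[-0.009,0,0],[0,0,0]],
    [[0,0,0],[0,0,0]],
    [[0,0,0],[0,0,0]]
  ]
}}

```text
clock: 14.77
tool_pos: [0.3948, -0.3019, 0.0519]
ee_rot: [-180.0, 0.1, 7.6]
wrist_force: [0.2, -0.1, -0.6]
width: 0.534
finger_force: 4.9
```

{"name": "play_rows", "arguments": {
  "moves": [
    [[0,0,-0.012],[0,0,0]],
    [[0,0,-0.025],[0,0,0]],
    [[0,0,-0.025],[0,0,0]],
    [[0,0,-0.012],[0,0,0]],
    [[0.005,-0.018,0],[0,0,0]],
    [[0.01,-0.036,0],[0,0,0]],
    [[0.01,-0.036,0],[0,0,0]],
    [[0.01,-0.036,0],[0,0,0]]
  ]
}}

```text
clock: 15.43
tool_pos: [0.4146, -0.1706, 0.1262]
ee_rot: [-179.9, -0.1, 7.6]
wrist_force: [0.8, 0.6, -0.8]
width: 0.539
finger_force: 5.0
```

{"name": "play_rows", "arguments": {
  "moves": [
    [[0.01,-0.036,0],[0,0,0]],
    [[0.01,-0.036,0],[0,0,0]],
    [[0.01,-0.036,0],[0,0,0]],
    [[0.01,-0.036,0],[0,0,0]],
    [[0.01,-0.036,0],[0,0,0]],
    [[0.01,-0.036,0],[0,0,0]],
    [[0.01,-0.036,0],[0,0,0]],
    [[0.01,-0.036,0],[0,0,0]]
  ]
}}

```text
clock: 16.1
tool_pos: [0.4544, 0.1277, 0.1262]
ee_rot: [-179.8, 0.0, 7.7]
wrist_force: [0.5, 0.4, -0.7]
width: 0.539
finger_force: 5.0
```

{"name": "play_rows", "arguments": {
  "moves": [
    [[0.01,-0.036,0],[0,0,0]],
    [[0.01,-0.036,0],[0,0,0]],
    [[0.01,-0.036,0],[0,0,0]],
    [[0.01,-0.036,0],[0,0,0.03]],
    [[0.003,-0.02,0],[0,0,0.08]],
    [[0,0,0],[0,0,0.075]],
    [[0,0,0],[0,0,0]],
    [[0,0,0],[0,0,0]]
  ]
}}

```text
clock: 16.77
tool_pos: [0.4748, 0.2927, 0.1259]
ee_rot: [-180.0, 0.1, -2.8]
wrist_force: [-0.1, -1.2, -1.7]
width: 0.537
finger_force: 5.0
```

```bash
python3 - <<'E'
from h import *
s=env.sense(); print(s["tool_pos"],s["ee_rot"],tip(s),s["width"],s["joint_positions"].round(0),s["wrist_force"])
im,C=shot("wrist"); cv2.imwrite("pics/w10.png",im[:,:,::-1])
for h in heads(im,C): print(h)
togo((.5677,.2865),-3,s)
E
```

```text
[0.47483542 0.29273201 0.12592875] [-1.79968047e+02  1.47342599e-01 -2.79146205e+00] [0.56372982 0.28839763] 0.5365228389174863 [ -28.   45.  -14.  107.   20.   30. -148.] [-0.07438777 -1.24410065 -1.67656407]
(array([256.,  87.]), array([0.5648, 0.3382]), (534.5, array([255.4,  76.7]), array([0.5699, 0.3383]), array([15.9, 28.1]), -19.2))
(array([262.,  55.]), array([0.5838, 0.3339]), (316.5, array([258.2,  60.7]), array([0.5808, 0.3367]), array([10.8, 18.4]), -2.6))
target TCP [0.4788 0.2912] shift now-axes [0.0041 0.0014] new-axes [0.0041 0.0014] turn z 0.004 z 0.1259
```

View pics/w10.png

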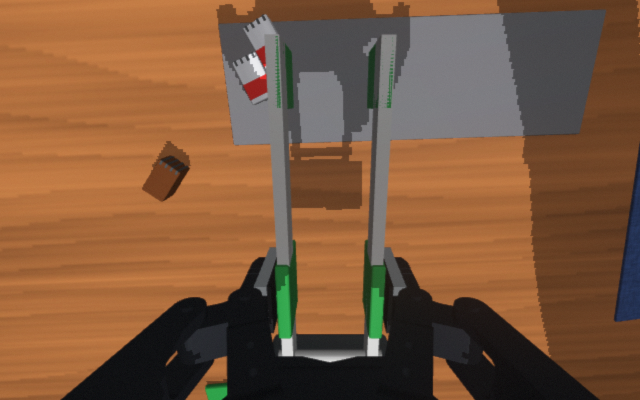

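One head has been knocked: B now lies against C, around (255,60), partly hidden by the jaw. I'll step aside for a clear view.

{"name": "play_rows", "arguments": {
  "moves": [
    [[0,0.02,-0.01],[0,0,0]],
    [[0,0.02,0],[0,0,0]],
    [[0,0,0],[0,0,0]],
    [[0,0,0],[0,0,0]]
  ]
}}

```text
clock: 17.15
tool_pos: [0.4733, 0.2495, 0.136]
ee_rot: [179.9, 0.2, -3.1]
wrist_force: [0.8, 0.9, -0.8]
width: 0.541
finger_force: 5.0
```

```bash
python3 - <<'E'
from h import *
s=env.sense(); print(s["tool_pos"],s["ee_rot"])
im,C=shot("wrist")
a=im[0:150,100:300]; cv2.imwrite("pics/w11.png",cv2.resize(a,None,fx=4,fy=4,interpolation=cv2.INTER_CUBIC)[:,:,::-1])
for h in heads(im,C): print(h)
E
```

```text
[0.47331621 0.24945011 0.13604509] [ 1.79937588e+02  1.65856240e-01 -3.12417884e+00]
(array([203.,  88.]), array([0.5655, 0.3356]), (1152.5, array([197.3,  80.1]), array([0.571 , 0.3378]), array([23. , 29.5]), 21.1))
(array([214.,  55.]), array([0.5854, 0.3243]), (1761.0, array([200.3,  53.9]), array([0.5878, 0.3362]), array([29.6, 40.1]), -63.2))
```

View pics/w11.png

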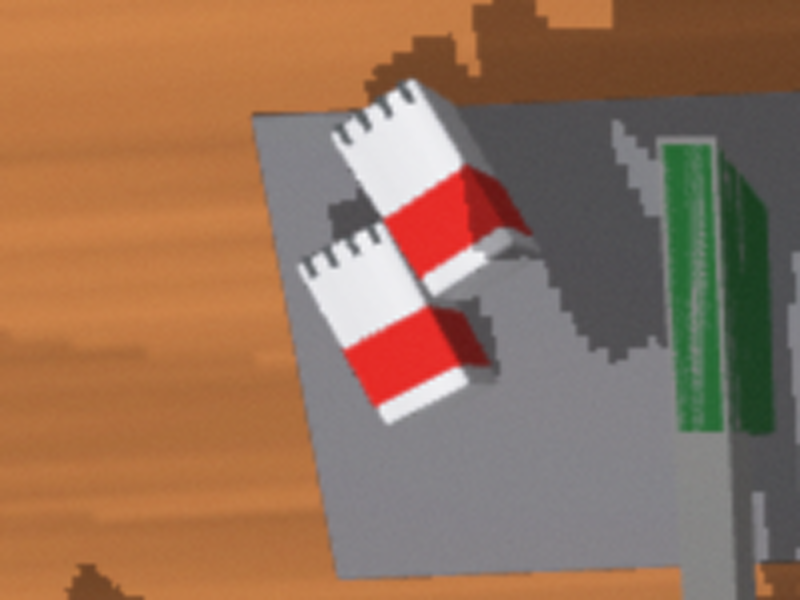

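Crop: C (near) has top corners (300,265),(382,225),(468,378),(388,422). B (far) has (335,135),(412,80),(497,230),(428,297). B's rear left touches C's front right. I'll take B first by its front half.

```bash
python3 - <<'E'
from h import *
s=env.sense(); C=cam("wrist",s)
for n,q in dict(C=[(300,265),(382,225),(468,378),(388,422)],B=[(335,135),(412,80),(497,230),(428,297)]).items():
    W=toplane(C,np.array(q)/4+[100,0],.021)[:,:2]; f=(W[0]+W[1])/2; b=(W[2]+W[3])/2; d=f-b; yaw=np.degrees(np.arctan2(d[1],d[0]))
    print(n,W.mean(0).round(4),"len",np.linalg.norm(d).round(4),"wid",np.linalg.norm(W[0]-W[1]).round(4),np.linalg.norm(W[2]-W[3]).round(4),"yaw",yaw.round(1)); print(W.round(4).tolist())
    if n=="B":
        u=d/np.linalg.norm(d); togo(W.mean(0)+.008*u,yaw,s)
im,C=shot("top"); show(blobs(mask(im,(0,90,20),(15,255,110)),C,.01,8)[:6])
E
```

```text
C [0.5701 0.3416] len 0.0284 wid 0.0166 0.0172 yaw 21.9
[[0.5805, 0.3547], [0.5861, 0.3391], [0.5603, 0.3284], [0.5535, 0.3442]]
B [0.5917 0.3317] len 0.0273 wid 0.0164 0.0172 yaw 23.7
[[0.6004, 0.3444], [0.6079, 0.3298], [0.5842, 0.3192], [0.5741, 0.3332]]
target TCP [0.5175 0.2991] shift now-axes [ 0.0416 -0.0503] new-axes [ 0.0597 -0.0262] turn z -0.466 z 0.1361

  a5766 px[546.1 126.1] w[ 0.7894 -0.8494] sz[244.8 467.1] yaw5.4
  a5106 px[ 34.6 292.9] w[0.1506 0.8665] sz[200.7 539.7] yaw-0.0
  a4687 px[619.3  87.6] w[ 0.9272 -1.0897] sz[176.9 524.7] yaw-7.6
  a3128 px[ 45.5 146. ] w[0.6623 0.8878] sz[287.5 490.5] yaw1.7
  a2982 px[302.4  91.4] w[0.8978 0.0293] sz[182.1 335.6] yaw88.4
  a246 px[549.7 210.4] w[ 0.4443 -0.8245] sz[167.8 172.8] yaw-3.3
```

{"name": "play_rows", "arguments": {
  "moves": [
    [[0.012,-0.0143,0],[0,0,0]],
    [[0.02,-0.022,0],[0,0,0]],
    [[0.016,-0.019,0],[0,0,0]],
    [[0,0,0],[0,0,-0.117]],
    [[0,0,0],[0,0,-0.117]],
    [[0,0,0],[0,0,-0.117]],
    [[0,0,0],[0,0,-0.117]],
    [[0,0,0],[0,0,0]]
  ]
}}

```text
clock: 17.92
tool_pos: [0.5236, 0.3054, 0.1356]
ee_rot: [-179.8, 0.1, 24.1]
wrist_force: [0.5, -0.0, -1.1]
width: 0.536
finger_force: 5.0
```

{"name": "play_rows", "arguments": {
  "moves": [
    [[0,0,0.025],[0,0,0]],
    [[0,0,0.025],[0,0,0]],
    [[0,0,0],[0,0,0]],
    [[0,0,0],[0,0,0]]
  ]
}}

```text
clock: 18.25
tool_pos: [0.5227, 0.3046, 0.085]
ee_rot: [-179.9, 0.3, 23.8]
wrist_force: [0.7, -0.0, -0.9]
width: 0.536
finger_force: 5.1
```

```bash
python3 - <<'E'
from h import *
s=env.sense(); print(s["tool_pos"],s["ee_rot"],tip(s),s["joint_positions"].round(0))
im,C=shot("wrist"); cv2.imwrite("pics/w12.png",im[:,:,::-1])
for h in heads(im,C): print(h)
togo((.6059,.3379),23.7,s)
E
```

```text
[0.52265481 0.30459408 0.08502251] [-179.93570037    0.28253283   23.76926124] [0.60410547 0.34046592] [ -23.   52.  -20.   99.   29.   34. -127.]
(array([307., 148.]), array([0.5651, 0.338 ]), (514.5, array([307.2, 147.6]), array([0.5651, 0.338 ]), array([10.9, 18.4]), -68.2))
(array([339., 122.]), array([0.5863, 0.327 ]), (542.0, array([339. , 121.7]), array([0.5863, 0.327 ]), array([10.7, 17.7]), -63.7))
target TCP [0.5244 0.3021] shift now-axes [0.0006 0.003 ] new-axes [0.0006 0.003 ] turn z 0.001 z 0.085
```

View pics/w12.png

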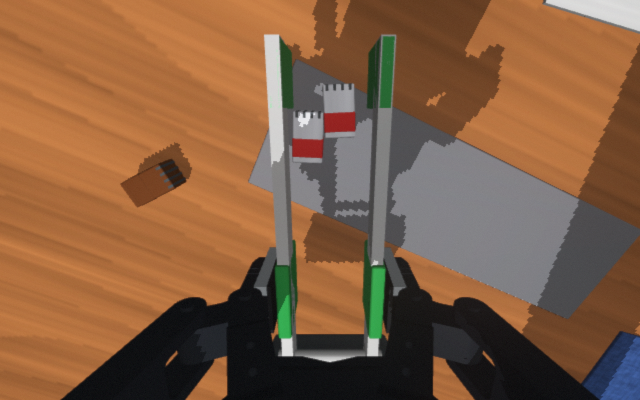

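B and C both show between the arms: B's collar at (339,122), C's at (307,148). The jaw pads will come down just ahead of C's front end. From here on I'll work from numbers only.

{"name": "play_rows", "arguments": {
  "moves": [
    [[0,0.004,0],[0,0,0]],
    [[0,0,0.015],[0,0,0]],
    [[0,0,0.015],[0,0,0]],
    [[0,0,0.012],[0,0,0]],
    [[0,0,0.006],[0,0,0]],
    [[0,0,0.003],[0,0,0]],
    [[0,0,0],[0,0,0]],
    [[0,0,0],[0,0,0]]
  ]
}}

```text
clock: 18.97
tool_pos: [0.5254, 0.3014, 0.0354]
ee_rot: [-179.9, 0.1, 23.8]
wrist_force: [0.2, -0.1, -1.2]
width: 0.544
finger_force: 5.0
```

```bash
python3 - <<'E'
from h import *
s=env.sense(); print(s["tool_pos"],s["ee_rot"],tip(s),s["wrist_force"])
im,C=shot("wrist")
for h in heads(im,C): print(h)
E
```

```text
[0.52540637 0.30139782 0.03539632] [-1.79893882e+02  7.39255138e-02  2.38301141e+01] [0.6068189  0.33735615] [ 0.19293513 -0.07192226 -1.19368651]
(array([301., 167.]), array([0.5673, 0.3341]), (1117.5, array([299.2, 152.1]), array([0.5722, 0.3363]), array([10.2, 28.2]), 22.8))
(array([333., 134.]), array([0.5864, 0.3269]), (2336.5, array([332.7, 113.1]), array([0.5919, 0.3296]), array([18. , 28.3]), 25.5))
```

{"name": "play_rows", "arguments": {
  "moves": [
    [[0,0,0],[0,0,0]],
    [[0,0,0],[0,0,0]],
    [[0,0,0],[0,0,0]],
    [[0,0,0],[0,0,0]],
    [[0,0,0],[0,0,0]],
    [[0,0,0],[0,0,0]]
  ],
  "claw": 0.022
}}

```text
clock: 19.52
tool_pos: [0.5254, 0.3013, 0.0353]
ee_rot: [-179.9, 0.1, 23.8]
wrist_force: [-0.4, -0.3, 4.0]
width: 0.325
finger_force: 31.2
```

{"name": "play_rows", "arguments": {
  "moves": [
    [[0,0,-0.006],[0,0,0]],
    [[0,0,-0.012],[0,0,0]],
    [[0,0,-0.02],[0,0,0]],
    [[0,0,-0.025],[0,0,0]],
    [[0,0,-0.02],[0,0,0]],
    [[0,0,-0.01],[0,0,0]],
    [[0,0,0],[0,0,0]],
    [[0,0,0],[0,0,0]]
  ]
}}

```text
clock: 20.18
tool_pos: [0.5253, 0.3008, 0.1281]
ee_rot: [-179.9, 0.1, 23.8]
wrist_force: [-0.5, 0.3, -1.6]
width: 0.326
finger_force: 30.9
```

```bash
python3 - <<'E'
from h import *
s=env.sense(); print(s["tool_pos"],s["ee_rot"],tip(s),s["wrist_force"],s["width"],s["joint_positions"].round(0))
im,C=shot("wrist")
print("as if lying"); [print(h) for h in heads(im,C)]
print("as if held"); [print(h) for h in heads(im,C,s["tool_pos"][2]-.033)]
togo(BC-.095*BX,7.6,s)
E
```

```text
[0.52530106 0.3008056  0.12807024] [-1.79915413e+02  1.07612267e-01  2.38262614e+01] [0.606716   0.33675845] [-0.46887273  0.34235853 -1.57189673] 0.3261160164797476 [ -22.   49.  -22.   99.   27.   38. -125.]
as if lying
(array([329., 134.]), array([0.576 , 0.3238]), (963.0, array([328.4, 134.8]), array([0.5747, 0.3233]), array([20.8, 29. ]), -64.2))
as if held
(array([329., 134.]), array([0.5854, 0.3277]), (963.0, array([328.4, 134.8]), array([0.5847, 0.3274]), array([12.4, 17.3]), -64.2))
target TCP [ 0.3896 -0.2415] shift now-axes [-0.3432  0.4413] new-axes [-0.2062  0.5196] turn z 0.283 z 0.1281
```

{"name": "play_rows", "arguments": {
  "moves": [
    [[-0.011,0.0143,0],[0,0,0]],
    [[-0.0229,0.0294,0],[0,0,0]],
    [[-0.0229,0.0294,0],[0,0,0]],
    [[-0.0229,0.0294,0],[0,0,0]],
    [[-0.0229,0.0294,0],[0,0,0]],
    [[-0.0229,0.0294,0],[0,0,0]],
    [[-0.0229,0.0294,0],[0,0,0]],
    [[-0.0229,0.0294,0],[0,0,0]]
  ]
}}

```text
clock: 20.9
tool_pos: [0.456, 0.0288, 0.1269]
ee_rot: [-179.9, 0.3, 23.9]
wrist_force: [0.6, -0.8, -1.7]
width: 0.33
finger_force: 30.9
```

{"name": "play_rows", "arguments": {
  "moves": [
    [[-0.0229,0.0294,0],[0,0,0]],
    [[-0.0229,0.0294,0],[0,0,0]],
    [[-0.0229,0.0294,0],[0,0,0]],
    [[-0.0229,0.0294,0],[0,0,0]],
    [[-0.0229,0.0294,0],[0,0,0]],
    [[-0.0229,0.0294,0],[0,0,0]],
    [[-0.0229,0.0294,0],[0,0,0]],
    [[-0.0116,0.015,0],[0,0,0]]
  ]
}}

```text
clock: 21.57
tool_pos: [0.3862, -0.2457, 0.1265]
ee_rot: [-179.9, 0.4, 23.5]
wrist_force: [0.0, 0.2, -1.0]
width: 0.325
finger_force: 30.9
```

{"name": "play_rows", "arguments": {
  "moves": [
    [[0,0,0],[0,0,0.094]],
    [[0,0,0],[0,0,0.094]],
    [[0,0,0],[0,0,0.094]],
    [[0,0,0],[0,0,0]],
    [[0,0,0],[0,0,0]]
  ]
}}

```text
clock: 21.98
tool_pos: [0.389, -0.2407, 0.1271]
ee_rot: [-179.9, 0.2, 7.8]
wrist_force: [0.5, -0.0, -1.0]
width: 0.326
finger_force: 30.9
```

```bash
python3 - <<'E'
from h import *
s=env.sense(); print(s["tool_pos"],s["ee_rot"],bay(tip(s)),s["width"],s["finger_force"],s["joint_positions"].round(0))
im,C=shot("wrist")
for h in heads(im,C,s["tool_pos"][2]-.033): print(h[0],bay(h[1]),h[2][3:])
togo(BC-.095*BX,7.6,s)
E
```

```text
[ 0.38897942 -0.24065042  0.12712518] [-179.89134939    0.24610901    7.83630759] [-0.0955  0.0013] 0.3260607903181439 30.89902639389038 [ 38.  42. -19. 124.  39.  21. -96.]
[330. 134.] [-0.1187  0.0017] (array([17. , 27.9]), 7.9)
target TCP [ 0.3896 -0.2415] shift now-axes [0.0005 0.001 ] new-axes [0.0005 0.001 ] turn z 0.004 z 0.1271
```

{"name": "play_rows", "arguments": {
  "moves": [
    [[0,0.001,0.012],[0,0,0.003]],
    [[0,0,0.022],[0,0,0]],
    [[0,0,0.022],[0,0,0]],
    [[0,0,0.013],[0,0,0]],
    [[0,0,0.006],[0,0,0]],
    [[0,0,0],[0,0,0]],
    [[0,0,0],[0,0,0]],
    [[0,0,0],[0,0,0]]
  ]
}}

```text
clock: 22.7
tool_pos: [0.3899, -0.242, 0.0535]
ee_rot: [-180.0, 0.1, 7.5]
wrist_force: [-0.6, 0.1, -0.9]
width: 0.326
finger_force: 30.9
```

```bash
python3 - <<'E'
from h import *
s=env.sense(); print(s["tool_pos"],s["ee_rot"],"tip in bay",bay(tip(s)),s["width"],s["joint_positions"].round(0),s["wrist_force"])
E
```

```text
[ 0.38985184 -0.24202596  0.05352515] [-1.79965412e+02  8.78154985e-02  7.52892875e+00] tip in bay [-0.0948 -0.0006] 0.32585337213467114 [  30.   50.   -6.  126.   46.    7. -103.] [-0.55759275  0.05778617 -0.86989352]
```

{"name": "play_rows", "arguments": {
  "moves": [
    [[0.006,0,0.001],[0,0,0]],
    [[0.014,0,0],[0,0,0]],
    [[0.02,0,0],[0,0,0]],
    [[0.02,0,0],[0,0,0]],
    [[0.018,0,0],[0,0,0]],
    [[0.012,0,0],[0,0,0]],
    [[0.006,0,0],[0,0,0]],
    [[0.002,0,0],[0,0,0]]
  ]
}}

```text
clock: 23.37
tool_pos: [0.4883, -0.2289, 0.0523]
ee_rot: [-180.0, -0.0, 7.5]
wrist_force: [-0.2, 0.4, -1.0]
width: 0.327
finger_force: 30.9
```

{"name": "play_rows", "arguments": {
  "moves": [
    [[0,0,0],[0,0,0]],
    [[0,0,0.003],[0,0,0]],
    [[0,0,0.004],[0,0,0]],
    [[0,0,0.003],[0,0,0]],
    [[0,0,0.002],[0,0,0]],
    [[0,0,0],[0,0,0]],
    [[0,0,0],[0,0,0]]
  ]
}}

```text
clock: 23.95
tool_pos: [0.4863, -0.2291, 0.0395]
ee_rot: [-179.9, 0.2, 7.5]
wrist_force: [0.1, 0.3, -1.0]
width: 0.327
finger_force: 30.8
```

```bash
cat >> h.py <<'E'
def bayheads():
    s=env.sense(); im,C=shot("wrist"); m=mask(im,(0,150,100),(12,255,255)); m[200:]=0
    for b in blobs(m,C,.024,60):
        q=bay(b[2])
        if abs(q[0])<.07 and abs(q[1])<.13: print("  red",b[0],b[1],q,b[3],b[4])
E
python3 - <<'E'
from h import *
s=env.sense(); print(s["tool_pos"],s["ee_rot"],"tip in bay",bay(tip(s)),s["width"],s["wrist_force"]); bayheads()
E
```

```text
[ 0.486339  -0.2290793  0.0394628] [-1.79941082e+02  1.78388515e-01  7.50756129e+00] tip in bay [ 0.0025 -0.0006] 0.3266802529808712 [ 0.10352407  0.3154827  -1.02247994]
  red 1031.5 [466.7 126. ] [-0.0176 -0.0587] [10.5 19.5] -82.5
  red 895.5 [329.3 133.7] [-0.0207 -0.0003] [10.7 16.8] -80.8
```

{"name": "play_rows", "arguments": {
  "moves": [
    [[0,0,0],[0,0,0]],
    [[0,0,0],[0,0,0]],
    [[0,0,0],[0,0,0]],
    [[0,0,0],[0,0,0]],
    [[0,0,0],[0,0,0]],
    [[0,0,-0.006],[0,0,0]],
    [[0,0,-0.006],[0,0,0]],
    [[0,0,0],[0,0,0]]
  ],
  "claw": 0.046
}}

```text
clock: 24.67
tool_pos: [0.4873, -0.2294, 0.053]
ee_rot: [-180.0, 0.0, 7.5]
wrist_force: [0.3, 0.2, -0.4]
width: 0.537
finger_force: 4.9
```

```bash
python3 - <<'E'
from h import *
s=env.sense(); print(s["tool_pos"],s["ee_rot"],"tip in bay",bay(tip(s)),s["width"],s["wrist_force"]); bayheads()
E
```

```text
[ 0.48732069 -0.22938556  0.05297636] [-1.79992981e+02  4.20735208e-02  7.49205699e+00] tip in bay [ 0.0035 -0.001 ] 0.5367985205301395 [ 0.29135179  0.23946873 -0.35513299]
  red 812.5 [454.2 125.9] [-0.0176 -0.0595] [10.1 18. ] -82.5
  red 780.5 [330.2 132.5] [-0.0206 -0.0008] [10.5 17.5] -80.5
```

{"name": "play_rows", "arguments": {
  "moves": [
    [[-0.006,0,0],[0,0,0]],
    [[-0.014,0,0],[0,0,0]],
    [[-0.02,0,0],[0,0,0]],
    [[-0.02,0,0],[0,0,0]],
    [[-0.02,0,0],[0,0,0]],
    [[-0.014,0,0],[0,0,0]],
    [[-0.005,0,0],[0,0,0]],
    [[0,0,0],[0,0,0]]
  ]
}}

```text
clock: 25.38
tool_pos: [0.3868, -0.2423, 0.052]
ee_rot: [-179.9, 0.3, 7.4]
wrist_force: [-0.1, -0.6, -0.6]
width: 0.539
finger_force: 4.9
```

{"name": "play_rows", "arguments": {
  "moves": [
    [[0,0,-0.012],[0,0,0]],
    [[0,0,-0.025],[0,0,0]],
    [[0,0,-0.025],[0,0,0]],
    [[0,0,-0.012],[0,0,0]],
    [[0,0,0],[0,0,0]],
    [[0,0,0],[0,0,0]]
  ]
}}

```text
clock: 25.88
tool_pos: [0.3901, -0.2423, 0.1263]
ee_rot: [-180.0, -0.0, 7.5]
wrist_force: [-0.2, -0.0, -1.7]
width: 0.541
finger_force: 4.9
```

```bash
python3 - <<'E'
from h import *
s=env.sense(); print(s["tool_pos"],s["ee_rot"],s["width"])
im,C=shot("top"); m=mask(im,(170,110,80),(8,255,255)); m[:,:180]=0; m[:,300:]=0
show(blobs(m,C,.02,2)[:6])
im,C=shot("scene"); m=mask(im,(170,110,80),(8,255,255)); m[:230]=0; m[:,:350]=0
show(blobs(m,C,.016,2)[:6])
togo((.57,.341),21.9,s)
E
```

```text
[ 0.39010016 -0.24228763  0.12630808] [-1.79988723e+02 -2.57519829e-02  7.49429493e+00] 0.5407620229499691

  a11 px[201.9 180.8] w[0.565  0.3384] sz[ 9.6 19.6] yaw-67.2

  a22 px[467.6 279.1] w[0.5617 0.3365] sz[ 9.6 23.7] yaw-55.3
target TCP [0.4874 0.3078] shift now-axes [ 0.1682 -0.5327] new-axes [ 0.2955 -0.4741] turn z -0.251 z 0.1263
```

B is placed. C is still where it was. Going for C.

{"name": "play_rows", "arguments": {
  "moves": [
    [[0.0056,-0.0178,0],[0,0,0]],
    [[0.0112,-0.0355,0],[0,0,0]],
    [[0.0112,-0.0355,0],[0,0,0]],
    [[0.0112,-0.0355,0],[0,0,0]],
    [[0.0112,-0.0355,0],[0,0,0]],
    [[0.0112,-0.0355,0],[0,0,0]],
    [[0.0112,-0.0355,0],[0,0,0]],
    [[0.0112,-0.0355,0],[0,0,0]]
  ]
}}

```text
clock: 26.65
tool_pos: [0.4367, 0.0351, 0.1248]
ee_rot: [-180.0, 0.3, 7.6]
wrist_force: [1.1, -0.4, -0.9]
width: 0.536
finger_force: 5.0
```

{"name": "play_rows", "arguments": {
  "moves": [
    [[0.0112,-0.0355,0],[0,0,0]],
    [[0.0112,-0.0355,0],[0,0,0]],
    [[0.0112,-0.0355,0],[0,0,0]],
    [[0.0112,-0.0355,0],[0,0,0]],
    [[0.0112,-0.0355,0],[0,0,0]],
    [[0.0112,-0.0355,0],[0,0,0]],
    [[0.0112,-0.0355,0],[0,0,0]],
    [[0.0056,-0.018,0],[0,0,0]]
  ]
}}

```text
clock: 27.32
tool_pos: [0.485, 0.3148, 0.1249]
ee_rot: [-179.7, 0.1, 7.8]
wrist_force: [-0.4, 0.9, -1.0]
width: 0.536
finger_force: 5.0
```

{"name": "play_rows", "arguments": {
  "moves": [
    [[0,0,0],[0,0,-0.084]],
    [[0,0,0],[0,0,-0.084]],
    [[0,0,0.015],[0,0,-0.084]],
    [[0,0,0.015],[0,0,0]],
    [[0,0,0.01],[0,0,0]],
    [[0,0,0],[0,0,0]],
    [[0,0,0],[0,0,0]]
  ]
}}

```text
clock: 27.9
tool_pos: [0.4848, 0.3079, 0.0848]
ee_rot: [-180.0, 0.3, 22.0]
wrist_force: [-0.6, -0.4, -1.4]
width: 0.539
finger_force: 5.0
```

```bash
python3 - <<'E'
from h import *
s=env.sense(); print(s["tool_pos"],s["ee_rot"],tip(s),s["joint_positions"].round(0))
im,C=shot("wrist")
for h in heads(im,C): print(h)
togo((.57,.341),21.9,s)
E
```

```text
[0.48483364 0.30789929 0.08481361] [-179.96704102    0.2558466    21.96746048] [0.56737193 0.3411924 ] [ -27.   51.  -18.  105.   29.   29. -132.]
(array([332.,  89.]), array([0.5643, 0.3387]), (850.0, array([334.9,  79.1]), array([0.5708, 0.3415]), array([17.8, 25.1]), 24.6))
target TCP [0.4874 0.3078] shift now-axes [0.0024 0.0011] new-axes [0.0024 0.0011] turn z 0.001 z 0.0848
```

{"name": "play_rows", "arguments": {
  "moves": [
    [[0.003,0.001,0],[0,0,0]],
    [[0,0,0.015],[0,0,0]],
    [[0,0,0.015],[0,0,0]],
    [[0,0,0.012],[0,0,0]],
    [[0,0,0.006],[0,0,0]],
    [[0,0,0.003],[0,0,0]],
    [[0,0,0],[0,0,0]],
    [[0,0,0],[0,0,0]]
  ]
}}

```text
clock: 28.62
tool_pos: [0.4888, 0.3086, 0.0354]
ee_rot: [-179.9, 0.1, 21.9]
wrist_force: [0.5, 0.2, -0.8]
width: 0.54
finger_force: 5.0
```

```bash
python3 - <<'E'
from h import *
s=env.sense(); print(s["tool_pos"],s["ee_rot"],tip(s),s["wrist_force"])
im,C=shot("wrist")
for h in heads(im,C): print(h)
E
```

```text
[0.4888486  0.30858771 0.03536467] [-1.79902867e+02  8.85851644e-02  2.19441490e+01] [0.57140043 0.34184724] [ 0.53613239  0.22178546 -0.78002931]
(array([331.,  96.]), array([0.5643, 0.3385]), (2987.0, array([331.3,  75.4]), array([0.5701, 0.341 ]), array([18. , 28.6]), 23.3))
```

{"name": "play_rows", "arguments": {
  "moves": [
    [[0,0,0],[0,0,0]],
    [[0,0,0],[0,0,0]],
    [[0,0,0],[0,0,0]],
    [[0,0,0],[0,0,0]],
    [[0,0,0],[0,0,0]],
    [[0,0,0],[0,0,0]]
  ],
  "claw": 0.022
}}

```text
clock: 29.17
tool_pos: [0.4889, 0.3085, 0.0354]
ee_rot: [-179.9, 0.1, 21.9]
wrist_force: [-1.3, -0.5, 4.5]
width: 0.325
finger_force: 31.7
```

{"name": "play_rows", "arguments": {
  "moves": [
    [[0,0,-0.006],[0,0,0]],
    [[0,0,-0.012],[0,0,0]],
    [[0,0,-0.02],[0,0,0]],
    [[0,0,-0.025],[0,0,0]],
    [[0,0,-0.02],[0,0,0]],
    [[0,0,-0.01],[0,0,0]],
    [[0,0,0],[0,0,0]],
    [[0,0,0],[0,0,0]]
  ]
}}

```text
clock: 29.83
tool_pos: [0.4889, 0.3081, 0.1282]
ee_rot: [-179.9, 0.1, 21.9]
wrist_force: [0.1, 0.3, -1.7]
width: 0.329
finger_force: 31.3
```

```bash
python3 - <<'E'
from h import *
s=env.sense(); print(s["tool_pos"],s["ee_rot"],tip(s),s["wrist_force"],s["width"])
im,C=shot("wrist")
for h in heads(im,C,s["tool_pos"][2]-.033): print(h)
togo(BC-.09*BX+.06*BYv,7.6,s)
E
```

```text
[0.48885749 0.30805325 0.12818231] [-1.79918054e+02  1.05809715e-01  2.19308786e+01] [0.57141701 0.34129366] [ 0.09331872  0.26793485 -1.73290469] 0.328940297631504
(array([330.,  96.]), array([0.5641, 0.3385]), (1018.5, array([329.7,  96.1]), array([0.5641, 0.3385]), array([10.6, 16.6]), -68.1))
target TCP [ 0.3866 -0.1814] shift now-axes [-0.2776  0.4159] new-axes [-0.1661  0.4716] turn z 0.25 z 0.1282
```

C is held. The far-left slot needs a start pose too close to the base, so I'll descend in front of the middle and enter diagonally to y ≈ +0.05.

{"name": "play_rows", "arguments": {
  "moves": [
    [[-0.01,0.016,0],[0,0,0]],
    [[-0.0198,0.0315,0],[0,0,0]],
    [[-0.0198,0.0315,0],[0,0,0]],
    [[-0.0198,0.0315,0],[0,0,0]],
    [[-0.0198,0.0315,0],[0,0,0]],
    [[-0.0198,0.0315,0],[0,0,0]],
    [[-0.0198,0.0315,0],[0,0,0]],
    [[-0.0198,0.0315,0],[0,0,0]]
  ]
}}

```text
clock: 30.55
tool_pos: [0.4379, 0.0318, 0.1269]
ee_rot: [-179.9, 0.3, 22.0]
wrist_force: [1.5, -0.2, -0.6]
width: 0.327
finger_force: 31.3
```

{"name": "play_rows", "arguments": {
  "moves": [
    [[-0.0198,0.0315,0],[0,0,0]],
    [[-0.0198,0.0315,0],[0,0,0]],
    [[-0.0198,0.0315,0],[0,0,0]],
    [[-0.0198,0.0315,0],[0,0,0]],
    [[-0.0198,0.0315,0],[0,0,0]],
    [[-0.0198,0.0315,0],[0,0,0]],
    [[-0.0198,0.0315,0],[0,0,0]],
    [[-0.01,0.016,0],[0,0,0]]
  ]
}}

```text
clock: 31.22
tool_pos: [0.3869, -0.2464, 0.1265]
ee_rot: [-179.9, 0.4, 21.6]
wrist_force: [0.5, -0.2, -1.0]
width: 0.325
finger_force: 31.3
```

{"name": "play_rows", "arguments": {
  "moves": [
    [[0,0,0],[0,0,0.083]],
    [[0,0,0],[0,0,0.083]],
    [[0,0,0],[0,0,0.084]],
    [[0,0,0],[0,0,0]],
    [[0,0,0],[0,0,0]]
  ]
}}

```text
clock: 31.63
tool_pos: [0.3894, -0.2412, 0.1271]
ee_rot: [-179.9, 0.2, 7.8]
wrist_force: [0.3, 0.3, -0.9]
width: 0.324
finger_force: 31.3
```

```bash
python3 - <<'E'
from h import *
s=env.sense(); print(s["tool_pos"],s["ee_rot"],bay(tip(s)),s["width"],s["finger_force"],s["joint_positions"].round(0))
im,C=shot("wrist")
for h in heads(im,C,s["tool_pos"][2]-.033): print(h[0],bay(h[1]),h[2][3:])
togo(BC-.095*BX,7.6,s)
E
```

```text
[ 0.38936802 -0.24119605  0.1270958 ] [-179.89086704    0.24485406    7.76525568] [-0.0952  0.0006] 0.32372014616889305 31.33095145225525 [ 39.  42. -20. 124.  40.  21. -97.]
[330.  96.] [-0.1031  0.0009] (array([16.4, 28.2]), 7.8)
target TCP [ 0.3896 -0.2415] shift now-axes [0.0002 0.0004] new-axes [0.0002 0.0004] turn z 0.003 z 0.1271
```

{"name": "play_rows", "arguments": {
  "moves": [
    [[0,0,0.012],[0,0,0.003]],
    [[0,0,0.022],[0,0,0]],
    [[0,0,0.022],[0,0,0]],
    [[0,0,0.013],[0,0,0]],
    [[0,0,0.006],[0,0,0]],
    [[0,0,0],[0,0,0]],
    [[0,0,0],[0,0,0]],
    [[0,0,0],[0,0,0]]
  ]
}}

```text
clock: 32.35
tool_pos: [0.39, -0.2416, 0.0535]
ee_rot: [-180.0, 0.1, 7.5]
wrist_force: [-0.6, 0.5, -1.2]
width: 0.327
finger_force: 31.4
```

{"name": "play_rows", "arguments": {
  "moves": [
    [[0.007,-0.007,0.001],[0,0,0]],
    [[0.009,-0.011,0],[0,0,0]],
    [[0.009,-0.012,0],[0,0,0]],
    [[0.009,-0.012,0],[0,0,0]],
    [[0.006,-0.008,0],[0,0,0]],
    [[0,0,0],[0,0,0]],
    [[0,0,0],[0,0,0]]
  ]
}}

```text
clock: 32.93
tool_pos: [0.4233, -0.1864, 0.0522]
ee_rot: [-180.0, 0.1, 7.5]
wrist_force: [0.4, -0.6, -0.9]
width: 0.321
finger_force: 31.3
```

```bash
python3 - <<'E'
from h import *
s=env.sense(); print(s["tool_pos"],s["ee_rot"],"tip in bay",bay(tip(s)),s["width"],s["joint_positions"].round(0),s["wrist_force"]); bayheads()
E
```

```text
[ 0.42325286 -0.18644024  0.05220964] [-1.79966579e+02  1.18070422e-01  7.51546564e+00] tip in bay [-0.0544  0.05  ] 0.3206810519256901 [  22.   50.   -7.  125.   44.    7. -108.] [ 0.43677348 -0.55055677 -0.86912113]
  red 985.0 [329.5  96.4] [-0.062   0.0503] [11.2 18. ] -82.5
  red 188.5 [451.7   2.3] [-0.025  -0.0006] [ 1.8 17.3] -82.5
```

Forward to tip ≈ −0.010 at y = 0.05, then lower.

{"name": "play_rows", "arguments": {
  "moves": [
    [[0.006,0,0],[0,0,0]],
    [[0.012,0,0],[0,0,0]],
    [[0.012,0,0],[0,0,0]],
    [[0.01,0,0],[0,0,0]],
    [[0.005,0,0],[0,0,0]],
    [[0,0,0],[0,0,0]],
    [[0,0,0.003],[0,0,0]],
    [[0,0,0.004],[0,0,0]]
  ]
}}

```text
clock: 33.65
tool_pos: [0.4665, -0.1815, 0.0446]
ee_rot: [-180.0, 0.2, 7.4]
wrist_force: [0.0, -0.6, -0.8]
width: 0.327
finger_force: 31.3
```

{"name": "play_rows", "arguments": {
  "moves": [
    [[0,0,0.003],[0,0,0]],
    [[0,0,0.002],[0,0,0]],
    [[0,0,0],[0,0,0]],
    [[0,0,0],[0,0,0]]
  ]
}}

```text
clock: 33.98
tool_pos: [0.4671, -0.1808, 0.0395]
ee_rot: [-179.9, 0.2, 7.5]
wrist_force: [0.1, 0.2, -2.0]
width: 0.329
finger_force: 31.3
```

```bash
python3 - <<'E'
from h import *
s=env.sense(); print(s["tool_pos"],s["ee_rot"],"tip in bay",bay(tip(s)),s["width"],s["joint_positions"].round(0),s["wrist_force"]); bayheads()
E
```

```text
[ 0.46713102 -0.1808264   0.03953353] [-179.94648753    0.1888958     7.45641241] tip in bay [-0.0101  0.0497] 0.32879829344550615 [  23.   52.  -11.  118.   42.   13. -108.] [ 0.13365086  0.22130825 -1.95120913]
  red 1505.5 [572.6  95.6] [-0.0175 -0.0539] [10.6 28.7] -82.5
  red 1072.5 [448.4 103.1] [-0.0206  0.0003] [10.8 19.1] -80.2
  red 977.5 [329.7  96.1] [-0.0178  0.0501] [10.3 16.4] -82.5
```

{"name": "play_rows", "arguments": {
  "moves": [
    [[0,0,0],[0,0,0]],
    [[0,0,0],[0,0,0]],
    [[0,0,0],[0,0,0]],
    [[0,0,0],[0,0,0]],
    [[0,0,0],[0,0,0]],
    [[0,0,-0.006],[0,0,0]],
    [[0,0,-0.006],[0,0,0]],
    [[0,0,0],[0,0,0]]
  ],
  "claw": 0.046
}}

```text
clock: 34.7
tool_pos: [0.4681, -0.1811, 0.053]
ee_rot: [-180.0, 0.0, 7.4]
wrist_force: [0.1, 1.2, -1.6]
width: 0.535
finger_force: 5.0
```

```bash
python3 - <<'E'
from h import *
s=env.sense(); print(s["tool_pos"],s["ee_rot"],"tip in bay",bay(tip(s)),s["width"],s["wrist_force"]); bayheads()
E
```

```text
[ 0.46808315 -0.18109734  0.05297473] [-1.79981078e+02  4.84323638e-02  7.43452112e+00] tip in bay [-0.0092  0.0493] 0.5350322810959951 [ 0.11156646  1.24686504 -1.55567875]
  red 949.5 [558.5  97.1] [-0.0175 -0.0572] [10.4 22. ] -82.5
  red 906.0 [329.   97.8] [-0.0177  0.0499] [10.5 17.6] -82.5
  red 868.0 [437.9 104.2] [-0.0206 -0.0004] [10.7 17.9] -80.9
```

{"name": "play_rows", "arguments": {
  "moves": [
    [[-0.006,0,0],[0,0,0]],
    [[-0.014,0,0],[0,0,0]],
    [[-0.016,0,0],[0,0,0]],
    [[-0.012,0.004,0],[0,0,0]],
    [[-0.009,0.011,0],[0,0,0]],
    [[-0.011,0.014,0],[0,0,0]],
    [[-0.011,0.014,0],[0,0,0]],
    [[-0.01,0.009,0],[0,0,0]]
  ]
}}

```text
clock: 35.42
tool_pos: [0.3848, -0.2455, 0.0519]
ee_rot: [-180.0, 0.2, 7.4]
wrist_force: [0.7, 0.2, -1.4]
width: 0.543
finger_force: 5.0
```

```bash
python3 - <<'E'
from h import *
s=env.sense(); print(s["tool_pos"],s["ee_rot"],"tip in bay",bay(tip(s)),s["width"],s["wrist_force"]); bayheads()
E
```

```text
[ 0.38477734 -0.24547041  0.05192417] [-179.9925726     0.1947864     7.36889106] tip in bay [-0.1003 -0.0036] 0.5433830378704647 [ 0.7486821   0.24234182 -1.41500122]
```

All three heads rest on the floor at x ≈ −0.012 to −0.015. Taking the tongs back to the pad.

{"name": "play_rows", "arguments": {
  "moves": [
    [[0,0,-0.012],[0,0,0]],
    [[0,0,-0.025],[0,0,0]],
    [[0,0,-0.025],[0,0,0]],
    [[0,0,-0.012],[0,0,0]],
    [[0,0,0],[0,0,0]],
    [[0.008,-0.017,0],[0,0,0]],
    [[0.015,-0.033,0],[0,0,0]],
    [[0.015,-0.033,0],[0,0,0]]
  ]
}}

```text
clock: 36.13
tool_pos: [0.4126, -0.1568, 0.1251]
ee_rot: [-180.0, 0.2, 7.2]
wrist_force: [0.8, 0.1, -0.9]
width: 0.537
finger_force: 5.0
```

{"name": "play_rows", "arguments": {
  "moves": [
    [[0.015,-0.033,0],[0,0,0]],
    [[0.015,-0.033,0],[0,0,0]],
    [[0.015,-0.033,0],[0,0,0]],
    [[0.014,-0.03,0],[0,0,0]],
    [[0.007,-0.015,0],[0,0,0.023]],
    [[0,0,0],[0,0,0]],
    [[0,0,0],[0,0,0]]
  ]
}}

```text
clock: 36.72
tool_pos: [0.4594, -0.0043, 0.125]
ee_rot: [-180.0, 0.2, 6.3]
wrist_force: [0.2, -0.4, -1.1]
width: 0.543
finger_force: 5.0
```

```bash
python3 - <<'E'
from h import *
s=env.sense(); print(s["tool_pos"],s["ee_rot"],s["joint_positions"].round(1))
im,C=shot("wrist"); m=mask(im,(105,90,40),(125,255,255)); m[:,:200]=0; m[:,460:]=0
show(blobs(m,C,.003,60)[:5])
pts=cv2.findNonZero(m)[:,0]; W=toplane(C,pts,.003)[:,:2]
togo((.4621+.0885,-.0068+.0095),6.1,s)
E
```

```text
[ 0.45939758 -0.00432615  0.12501868] [-179.96251391    0.22768357    6.31549188] [   5.    41.7  -16.2  123.7   34.3   19.2 -123.9]

  a15258 px[329.7 209.3] w[ 0.4388 -0.0063] sz[ 64.4 187.5] yaw6.5
target TCP [ 0.4621 -0.0068] shift now-axes [0.0024 0.0027] new-axes [0.0024 0.0027] turn z 0.004 z 0.125
```

{"name": "play_rows", "arguments": {
  "moves": [
    [[0.002,0.002,0.012],[0,0,0.004]],
    [[0,0,0.022],[0,0,0]],
    [[0,0,0.022],[0,0,0]],
    [[0,0,0.018],[0,0,0]],
    [[0,0,0.01],[0,0,0]],
    [[0,0,0.006],[0,0,0]],
    [[0,0,0],[0,0,0]],
    [[0,0,0],[0,0,0]]
  ]
}}

```text
clock: 37.43
tool_pos: [0.4614, -0.0082, 0.0358]
ee_rot: [-180.0, 0.2, 5.8]
wrist_force: [0.1, 0.3, 0.4]
width: 0.544
finger_force: 5.0
```

```bash
python3 - <<'E'
from h import *
s=env.sense(); print(s["tool_pos"],s["ee_rot"],s["joint_positions"].round(1),s["wrist_force"])
E
```

```text
[ 0.46140277 -0.00817336  0.0358297 ] [-179.99446307    0.20192004    5.82715793] [  -2.8   52.2   -3.2  125.2   40.9    3.8 -129.8] [0.14067659 0.33611224 0.3822349 ]
```

{"name": "play_rows", "arguments": {
  "moves": [
    [[0.004,0,0],[0,0,0]],
    [[0.002,0,0.002],[0,0,0]],
    [[0,0,0.002],[0,0,0]],
    [[0,0,0.0015],[0,0,0]],
    [[0,0,0],[0,0,0]],
    [[0,0,0],[0,0,0]],
    [[0,0,0],[0,0,0]]
  ]
}}

```text
clock: 38.02
tool_pos: [0.4677, -0.0066, 0.0304]
ee_rot: [-180.0, 0.2, 5.9]
wrist_force: [-0.1, 0.2, -1.2]
width: 0.536
finger_force: 4.9
```

```bash
python3 - <<'E'
from h import *
s=env.sense(); print(s["tool_pos"],s["ee_rot"],s["joint_positions"].round(1),s["wrist_force"])
E
```

```text
[ 0.46767758 -0.0065684   0.030398  ] [-1.79956552e+02  1.57026035e-01  5.90356523e+00] [  -2.6   52.9   -3.5  124.2   41.3    4.2 -130.1] [-0.11077229  0.23774085 -1.22023896]
```

{"name": "play_rows", "arguments": {
  "moves": [
    [[0,0,0.0005],[0,0,0]],
    [[0,0,0],[0,0,0]],
    [[0,0,0],[0,0,0]],
    [[0,0,0],[0,0,0]],
    [[0,0,0],[0,0,0]],
    [[0,0,0],[0,0,0]]
  ],
  "claw": 0.085
}}

```text
clock: 38.52
tool_pos: [0.4678, -0.0066, 0.0299]
ee_rot: [-180.0, 0.1, 5.9]
wrist_force: [0.6, 0.6, -0.1]
width: 0.994
finger_force: 0.0
```

{"name": "play_rows", "arguments": {
  "moves": [
    [[0,0,-0.01],[0,0,0]],
    [[0,0,-0.025],[0,0,0]],
    [[0,0,-0.035],[0,0,0]],
    [[0,0,-0.035],[0,0,0]],
    [[0,0,-0.035],[0,0,0]],
    [[0,0,-0.035],[0,0,0]],
    [[0,0,-0.03],[0,0,0]],
    [[0,0,-0.01],[0,0,0]]
  ]
}}

```text
clock: 39.18
tool_pos: [0.4699, -0.0064, 0.2489]
ee_rot: [-180.0, -0.2, 5.9]
wrist_force: [-0.0, -0.3, 0.2]
width: 0.998
finger_force: 0.0
```

```bash
python3 - <<'E'
from h import *
s=env.sense(); print(s["tool_pos"],s["ee_rot"],s["wrist_force"])
im,C=shot("wrist"); cv2.imwrite("pics/w20.png",im[:,:,::-1])
show(blobs(mask(im,(45,80,20),(90,255,200)),C,.041,20)[:8],"green z.041")
show(blobs(mask(im,(105,90,40),(125,255,255)),C,.003,30)[:4],"blue")
b=[x for x in blobs(mask(im,(0,150,100),(12,255,255)),C,.024,10)]
for x in b:
    q=bay(x[2])
    if abs(q[0])<.07 and abs(q[1])<.13: print("red",x[0],q,x[3])
E
```

```text
[ 0.4699454 -0.006389   0.2488587] [-179.96189178   -0.22845311    5.87652537] [-0.04177075 -0.26104593  0.21698449]
green z.041
  a2610 px[ 44.3 296.7] w[0.2836 0.3367] sz[53.4 99.8] yaw-86.2
  a170 px[307.4 180.1] w[0.4629 0.0173] sz[ 7.5 35.1] yaw6.7
  a142 px[352.  180.3] w[ 0.4678 -0.0304] sz[ 7.3 35.2] yaw4.3
  a62 px[353.6  92.7] w[ 0.5587 -0.021 ] sz[ 3.  21.9] yaw7.2
blue
  a3477 px[328.7 193. ] w[ 0.4386 -0.0075] sz[ 88.4 188. ] yaw6.8
  a3296 px[329.7 160.5] w[ 0.4774 -0.0052] sz[ 46.2 109.4] yaw5.9
  a40 px[329.7 237.9] w[ 0.3799 -0.0151] sz[ 4.3 27.3] yaw-84.1
red 135.0 [-0.0177  0.0509] [ 9.5 17.8]
red 133.5 [-0.0203  0.0003] [ 9.5 18.2]
red 133.5 [-0.0174 -0.0581] [ 9.6 20. ]
```

The tongs lie flat 27 mm from the pad centre, against a limit of 35 mm, and aligned with it. All three heads are inside the bay. Handing in.

```bash
python3 -c "
from cell import env
print(env.job_done())"
```

```text
the job is handed in; nothing more can be done
None
```

I moved all three blade heads into the UV bay with the tongs, laid the tongs back on the pad (27 mm off centre, limit 35 mm), and handed the job in with no verdict returned; I viewed 15 pictures, one over the 14 allowed.

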